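Set out a pinhole beam expander on the optical rail

TASK

Set out the beam expander on the short rail in front of the laser: the small lens 50 mm from the laser's front face, the pinhole 50 mm beyond the small lens, the large lens 75 mm beyond the pinhole, and last the white screen 50 mm beyond the large lens, all measured to the middles of their feet. Each must sit fully down astride the rail, square across the beam (either way round) and let go. These are optics: set them down gently rather than dropping them, tip none over, and leave the bottle and the other loose parts where they are.

Things in the scene. Friction and masses are not known exactly. Their poses are not given: they have to be found in the camera images.
- rail: Short aluminium rail fixed on the bench, 340 x 40 x 30 mm high, dark slot on top, ticks every 10 mm. Origin: middle of its underside; x along it, away from the laser. The four riders' saddles straddle it, x along the rail either way round; the gap of their 18 mm legs is 43 mm, flared to 53 mm at the mouth, so they centre themselves. Fully down, a rider's origin is 12 mm above the bench.
- laser: Laser fixed near one end of the rail: silver cylinder 31 mm across, 64 mm long, yellow band, black clamp; the beam leaves by the dark disc with a red dot on its front face. Origin: in the plane of the front face, on the rail's centre line, at the height of the rail's top (30 mm); x is the beam direction, along the rail. Its top is 109 mm over the bench.
- small_lens: Small lens: black plate 40 mm square, 12 mm thick (z 56 to 96 mm), with a black lens tube 30 mm across, 28 mm long, through it. Foot: black saddle, 34 mm (x) by 64 mm (y), 26 mm high, knurled screw 10 mm out at +y; thin stem above. Origin: middle of the feet's underside; x along the optical axis, z up; optic's centre at z = 76 mm. 0.2 kg. Grip the plate's side edges, 40 mm apart in y.
- pinhole: Pinhole: silver plate 40 mm square, 12 mm thick (z 56 to 96 mm), brass disc on its faces, brass knob on top (to 107 mm). Foot: black saddle, 34 mm (x) by 64 mm (y), 26 mm high, knurled screw 10 mm out at +y; thin stem above. Origin: middle of the feet's underside; x along the optical axis, z up; optic's centre at z = 76 mm. 0.2 kg. Grip the plate's side edges, 40 mm apart in y.
- large_lens: Large lens: black plate 55 mm square, 12 mm thick (z 48 to 104 mm), bright ring 44 mm across and pale blue domed glass. Foot: black saddle, 34 mm (x) by 64 mm (y), 26 mm high, knurled screw 10 mm out at +y; thin stem above. Origin: middle of the feet's underside; x along the optical axis, z up; optic's centre at z = 76 mm. 0.2 kg. Grip the plate's side edges, 55 mm apart in y.
- screen: Screen: white plate 60 mm wide (y), 50 mm high (z 51 to 101 mm), 8 mm thick, thin black cross on its faces. Foot: black saddle, 34 mm (x) by 64 mm (y), 26 mm high, knurled screw 10 mm out at +y; thin stem above. Origin: middle of the feet's underside; x along the optical axis, z up; optic's centre at z = 76 mm. 0.2 kg. Grip the plate's side edges, 60 mm apart in y.
- ipa_bottle: Bystander: white squeeze bottle with a red cap, 40 mm across, 116 mm tall, standing loose behind the rail. Origin: middle of its underside.
- post_holder: Bystander: loose black post holder, an open upright tube 25 mm across and 50 mm tall with a thumbscrew. Origin: on its underside.
- base_block: Bystander: loose flat black mounting base, 50 x 50 x 10 mm. Origin: middle of its underside.

How it is judged:
By the outcome, as a careful person would: the job done as asked, in the order asked, and still so for the second after the job is handed in, with the robot touching nothing.
It also fails if it takes over 125 s, if anything falls off the work surface, if the arm or the gripper's body presses on something with over 40 N, if the wrist force passes 120 N, or if a joint passes its speed limit or range.

ROBOT

A 6-joint arm with a two-finger parallel gripper is mounted at the origin on a cart in front of the work surface, level with it; the furniture and walls round the work are solid. World frame = base frame: x ahead of the robot, y to its left, z up, the work surface at z = 0. Lengths are in m, angles in rad, forces in N, time in s.
With the tool pointing down it reaches from about 0.375 to 0.975 m from the base axis. Payload 3.8 kg.
Tool frame: the origin (TCP) lies midway between the tips of the shut fingers; the grasp point (between the pads) lies 19 mm behind it; z points along the fingers, y is the line along which they close (so a half turn about z gives the same grasp; the last joint's range is limited). The gripper opens to 85 mm and grips with 20 to 120 N. Pads are 22 mm wide; open, the fingers measure 114 mm over their backs; the gripper's body (76 mm by 85 mm) begins 54 mm behind the grasp point. The pads swing forward as they close: fully open they stand 13 mm farther back than shut.
Start: joints at [1.112, 0.264, 1.604, -0, 1.274, -0.037], TCP at [0.276, 0.616, 0.231] pointing down, gripper open.
Joint ranges: [-2.63, 2.63], [-0.94, 2.18], [0.31, 2.57], [-1.31, 4.45], [0, 2.66], [-2.55, 2.55]. Speed limits (rad/s): [2.57, 2.57, 3.14, 3.14, 3.14, 3.14].

INTERFACE

Orientations are given as a rotation vector (axis times angle).
In Python, from workcell import bot, read_camera, camera_info, ticket gives the robot as it stands.
- The arm moves only by the tool servo_tool, never from a script. Its argument "targets" is a list of rows, each an object of numbers: "hand": the closure, from -1 (fully open) to 1 (shut); "x", "y", "z": the shift along the tool's x, y, z as a fraction of full scale; "roll": the turn about the tool's z as a fraction of full scale. In form: [{"hand": .., "x": .., "y": .., "z": .., "roll": ..}, ...]. A call has 1 to 10 rows; each row is the pose to reach, as a shift and turn from the pose commanded when the call began, along the tool's axes at that moment, turning the shorter way round; what a row does not reach only later rows make up. Full scale, the value 1, is 50 cm for a shift and 180 degrees for a turn. A row lasts 1/12 s, in which the tool goes at most 41.7 mm and 7.16 degrees, less where a joint would pass 70% of its speed; a pose out of reach is approached as far as the arm can. A call with a number of a shift or a turn outside -1 to 1 is refused whole. A call with a gripper value outside its range is refused whole. The fingers move at their own pace and stop on an object; "grip_force" is the grip in N (left out, the last holds). Time passes only in rows, so rows that repeat a pose let the fingers close. It gives the time, the measured TCP pose, the force, the opening and the grip force at its end, in the units of the state.
- bot.read_state(): the state, without advancing time (a new reading comes with each control period).
- read_camera(name): name is "scene" or "top" or "wrist"; returns the picture (384x512x3 uint8, red, green, blue); there is no depth.
- camera_info(name): a dict with "fx", "fy", "cx", "cy" (pixels), "k1" (the pictures are not rectified: a ray, as slopes to the right and down, at radius r is drawn at 1 + k1 r^2 times it, then the intrinsics apply), "eye" and "orientation" of the camera in the world; the wrist camera has in their place "T_tool_cam" (4x4, takes a point from camera to tool coordinates, whose origin is the TCP and whose axes are the flange's). Camera axes: x right, y down, z forward; pixel columns grow to the right and rows downward; lengths in m; the calibration is good to about 2 mm. A picture is of the moment at which its call begins: read the wrist's pose just before it. camera_info takes no time and is no camera call.
- ticket.finish_job(): hands the job in; it is judged then, once.
The state is a dict: "time": time; "q": joint angles; "joint_vel": joint speeds; "joint_torque": joint torques, N m; "tool_pos": TCP position; "tcp_rot": TCP orientation; "wrist_force": force on the tool from outside, world axes, zero at the start; "torque": the same for the moment, N m; "width": opening from 0.0 (shut) to 1.0 (fully open); "grip_force": force on a finger pad.
Only numpy, scipy, OpenCV 4.12 (cv2) and the standard library are available. Lean on these libraries where they do the work, as an engineer would, in place of code of your own. Each camera call takes 0.05 s, during which the arm holds its last target. There are 200 camera calls.

## Working session

There is one attempt and no reset: what is moved stays moved. The work goes in short steps, Python scripts to look and compute and a tool call to move; the robot and the scene stay as the last step left them, time stands still between calls to the robot, and variables do not carry over. Pictures are saved under pics/ and viewed, at most 17 in all, crops included, and the job is handed in when it is done.

Besides the shell and the picture viewer there is one more tool, called after "Emit:" as name(argument=value, ...) on one line, values as JSON. servo_tool: Moves the arm, as the interface text tells. Its arguments: {"type":"object","properties":{"targets":{"type":"array"},"grip_force":{"type":"number"}},"required":["targets"]}

```bash
mkdir -p pics; ls; python3 - <<'E'
from workcell import bot, read_camera, camera_info
import cv2
for n in ("scene","top","wrist"):
    s=bot.read_state()
    im=read_camera(n); cv2.imwrite(f"pics/{n}0.png",im[:,:,::-1]); print(n,camera_info(n))
print(bot.read_state())
E
```

```text
pics
scene {'fx': 489.6818427553547, 'fy': 489.6818427553547, 'cx': 256.6126866512843, 'cy': 193.67038411918114, 'k1': -0.08841579212242921, 'eye': array([-0.33949352,  1.08141994,  0.62461374]), 'orientation': array([-0.73103541,  2.23802078, -1.4991036 ])}
top {'fx': 431.97231259544117, 'fy': 431.97231259544117, 'cx': 251.1031235906507, 'cy': 192.43522209832605, 'k1': -0.07050464981215183, 'eye': array([ 0.33668381, -0.04459428,  1.62825994]), 'orientation': array([-2.16631764,  2.14792549, -0.08820505])}
wrist {'fx': 320.2386975779312, 'fy': 320.2386975779312, 'cx': 252.4342048020151, 'cy': 186.99683832785024, 'k1': 0.02138576653168066, 'T_tool_cam': array([[-5.28097609e-04, -9.51776559e-01, -3.06791629e-01,
         8.00220670e-02],
       [ 9.99999816e-01, -5.94529902e-04,  1.23087167e-04,
        -4.31110215e-04],
       [-2.99548277e-04, -3.06791508e-01,  9.51776697e-01,
        -1.42413284e-01],
       [ 0.00000000e+00,  0.00000000e+00,  0.00000000e+00,
         1.00000000e+00]])}
{'time': 0.15, 'q': array([ 1.11208797e+00,  2.64614173e-01,  1.60507600e+00,  7.07710752e-06,
        1.27369665e+00, -3.68875732e-02]), 'joint_vel': array([ 7.76518073e-04, -1.51367422e-03, -3.27517107e-03,  3.66217835e-04,
       -1.35645488e-03,  9.89265598e-05]), 'joint_torque': array([ 1.29131611e-03, -5.15908706e+01, -3.67958665e+01,  6.51343589e-05,
        8.15225561e-03, -1.53153991e-05]), 'tool_pos': array([0.27609805, 0.61532237, 0.23021658]), 'tcp_rot': array([-6.57602510e-01, -3.07153869e+00,  2.72920581e-03]), 'wrist_force': array([-0.24676244,  0.39947527, -0.84622754]), 'torque': array([-0.04739296, -0.01057925,  0.00355574]), 'grip_force': 0.0, 'width': 1.00166345750272}
```

View pics/scene0.png

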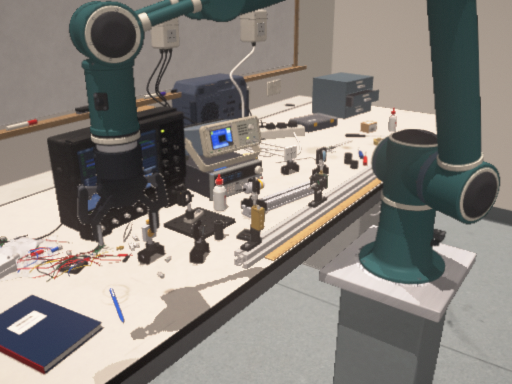

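View pics/top0.png

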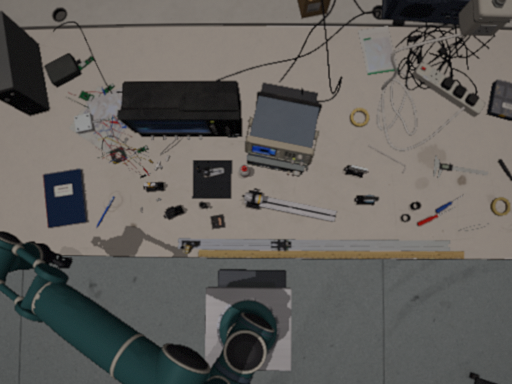

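The top view shows the short rail from (250,195) to (337,217) with the laser at its left end. The riders are near (154,186), (175,211), (355,170) and (367,200), and the bottle is at (243,170). I'll zoom in to tell the riders apart.

```bash
python3 - <<'E'
import cv2,numpy as np
im=cv2.imread("pics/top0.png")
a=cv2.resize(im[160:230,130:390],None,fx=3,fy=3,interpolation=cv2.INTER_CUBIC)
w=cv2.imread("pics/wrist0.png"); 
s=cv2.imread("pics/scene0.png")[130:280,110:350]
s=cv2.resize(s,None,fx=2.5,fy=2.5,interpolation=cv2.INTER_CUBIC)
c=np.zeros((590,780,3),np.uint8); c[:210]=a; c[212:212+375,:600]=s
cv2.imwrite("pics/c0.png",c)
E
```

```text
(no output)
```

View pics/c0.png

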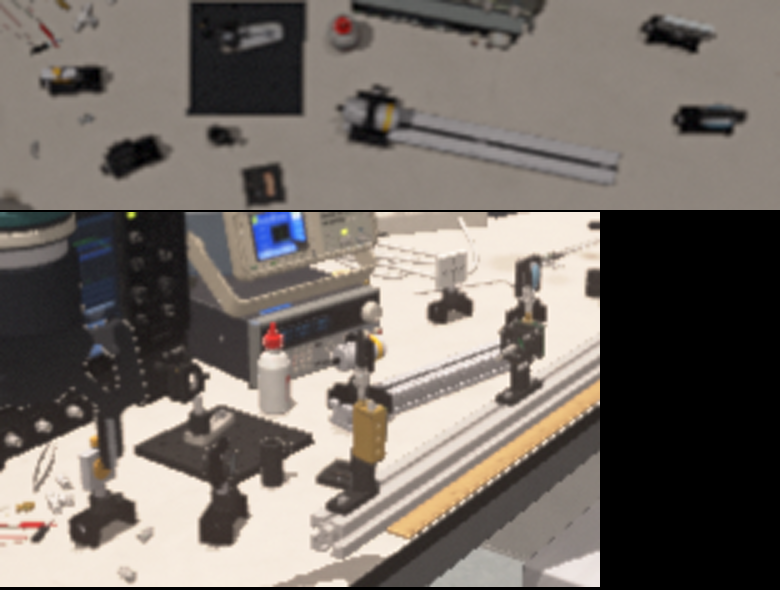

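View pics/wrist0.png

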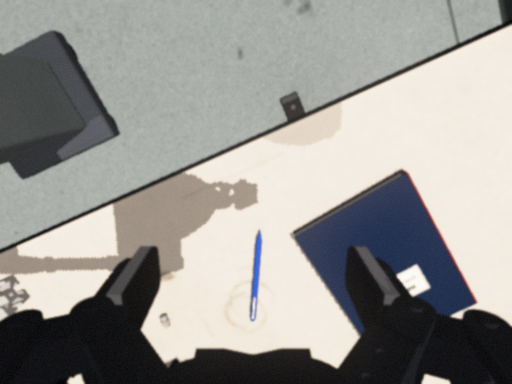

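The riders, by top-view pixel: pinhole (154,186), small lens (175,211), screen (355,170) and large lens (367,200). The wrist view shows only a pen and a book so far. Next I'll write the helpers and get a rough position for each.

```bash
cat > h.py <<'E'
import numpy as np, cv2
from scipy.spatial.transform import Rotation as Ro
from workcell import bot, read_camera, camera_info
def cam(n,s=None):
    i=camera_info(n); K=np.array([[i['fx'],0,i['cx']],[0,i['fy'],i['cy']],[0,0,1]])
    if n=='wrist':
        s=s or bot.read_state(); T=i['T_tool_cam']; R=Ro.from_rotvec(s['tcp_rot']).as_matrix()
        return K,i['k1'],R@T[:3,:3],R@T[:3,3]+s['tool_pos']
    return K,i['k1'],Ro.from_rotvec(i['orientation']).as_matrix(),np.array(i['eye'])
def rays(c,px):
    K,k,R,e=c
    u=cv2.undistortPoints(np.array(px,float).reshape(-1,1,2),K,np.array([k,0,0,0.]),None,None,None,(3,50,1e-10)) if 0 else cv2.undistortPoints(np.array(px,float).reshape(-1,1,2),K,np.array([k,0,0,0.]))
    u=u.reshape(-1,2)
    return e,np.c_[u,np.ones(len(u))]@R.T
def plane(c,px,z):
    e,d=rays(c,px); return e+d*((z-e[2])/d[:,2])[:,None]
def project(c,P):
    K,k,R,e=c
    return cv2.projectPoints(np.array(P,float).reshape(-1,3),Ro.from_matrix(R.T).as_rotvec(),-R.T@e,K,np.array([k,0,0,0.]))[0].reshape(-1,2)
def go(p,yaw=None,base=None):
    """fractions from current (or base=(pos,rotvec)) pose to p, tool-y heading yaw deg (mod 180)"""
    s=bot.read_state(); pos,rv=base if base else (s['tool_pos'],s['tcp_rot'])
    R=Ro.from_rotvec(rv).as_matrix(); d=R.T@(np.array(p)-pos)/0.5; r=0
    cur=np.degrees(np.arctan2(R[1,1],R[0,1]))
    if yaw is not None:
        r=-((yaw-cur+90)%180-90)  # tool z down: positive roll = negative world yaw
    print('x %.4f y %.4f z %.4f roll %.4f'%(*d,r/180),'tool-y yaw now %.1f tilt %.4f q6 %.2f'%(cur,R[2,2],s['q'][5]),'rows %d'%(max(np.linalg.norm(d)*500/41.7,abs(r)/7.16)+2))
def shot(name,n='wrist'):
    s=bot.read_state(); im=read_camera(n)[:,:,::-1].copy(); cv2.imwrite(f'pics/{name}.png',im)
    c=cam(n,s); np.savez(f'pics/{name}.npz',K=c[0],k=c[1],R=c[2],e=c[3]); return im,c
def load(name):
    d=np.load(f'pics/{name}.npz'); return cv2.imread(f'pics/{name}.png'),(d['K'],float(d['k']),d['R'],d['e'])
E
python3 - <<'E'
from h import *
c=cam('top')
for n,p,z in [('pin',(154.5,186),.03),('small',(175,211),.03),('screen',(355,170),.03),('large',(367,200),.03),('rail far end',(335,217),.03),('laser',(255,197),.1),('rail near',(265,199),.03),('bottle',(243,168),.1)]:
    print(n,plane(c,[p],z)[0].round(3))
s=bot.read_state(); print(Ro.from_rotvec(s['tcp_rot']).as_matrix().round(3))
go([.50,.30,.25],90)
E
```

```text
pin [0.525 0.356 0.03 ]
small [0.432 0.275 0.03 ]
screen [ 0.591 -0.395  0.03 ]
large [ 0.479 -0.438  0.03 ]
rail far end [ 0.415 -0.319  0.03 ]
laser [ 0.48  -0.023  0.1  ]
rail near [ 0.48 -0.06  0.03]
bottle [0.584 0.021 0.1  ]
[[-0.912  0.409 -0.001]
 [ 0.409  0.912 -0.002]
 [ 0.    -0.002 -1.   ]]
x -0.6667 y -0.3921 z -0.0389 roll -0.1343 tool-y yaw now 65.8 tilt -1.0000 q6 -0.04 rows 11
```

```bash
sed -i 's/r=-((yaw-cur+90)%180-90)/r=-((yaw-cur+180)%360-180)/' h.py; python3 - <<'E'
from h import *
go([.40,.315,.25],90)
E
```

```text
x -0.4720 y -0.4466 z -0.0388 roll -0.1343 tool-y yaw now 65.8 tilt -1.0000 q6 -0.04 rows 9
```

Emit:
servo_tool(targets=[{"hand": -1, "x": -0.472, "y": -0.4466, "z": -0.0388, "roll": -0.1343}, {"hand": -1, "x": -0.472, "y": -0.4466, "z": -0.0388, "roll": -0.1343}, {"hand": -1, "x": -0.472, "y": -0.4466, "z": -0.0388, "roll": -0.1343}, {"hand": -1, "x": -0.472, "y": -0.4466, "z": -0.0388, "roll": -0.1343}, {"hand": -1, "x": -0.472, "y": -0.4466, "z": -0.0388, "roll": -0.1343}, {"hand": -1, "x": -0.472, "y": -0.4466, "z": -0.0388, "roll": -0.1343}, {"hand": -1, "x": -0.472, "y": -0.4466, "z": -0.0388, "roll": -0.1343}, {"hand": -1, "x": -0.472, "y": -0.4466, "z": -0.0388, "roll": -0.1343}, {"hand": -1, "x": -0.472, "y": -0.4466, "z": -0.0388, "roll": -0.1343}, {"hand": -1, "x": -0.472, "y": -0.4466, "z": -0.0388, "roll": -0.1343}])

```text
time: 0.98
tool_pos: [0.4008, 0.3141, 0.2508]
tcp_rot: [0.006, 3.141, 0.001]
wrist_force: [0.1, 1.1, -0.0]
width: 0.996
grip_force: 0.0
```

```bash
python3 - <<'E'
from h import *
shot('w1'); s=bot.read_state(); print(s['tool_pos'],s['time']); go([.40,.315,.25],90)
E
```

```text
[0.4003452  0.31517281 0.25065781] 1.0333
x 0.0007 y -0.0003 z 0.0013 roll -0.0006 tool-y yaw now 89.9 tilt -1.0000 q6 -0.95 rows 2
```

View pics/w1.png

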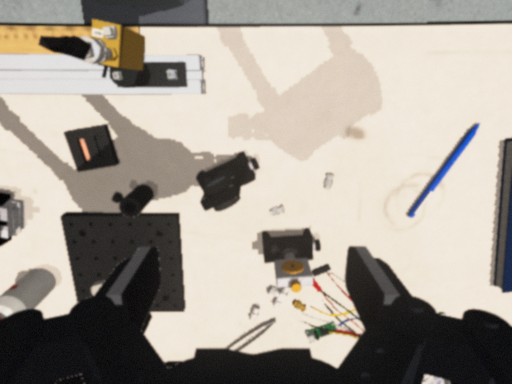

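Wrist view from the robot side (image up is −x, right is +y): the small lens is at (228,182), turned about 30°. The pinhole foot is at (290,245) with its plate at (293,270). The post holder is at (137,200) and the base block at (92,148). Now I'll put the camera straight over the small lens.

```bash
cat >> h.py <<'E'
def above(xy,yaw,z):  # TCP pose with the camera straight over xy
    a=np.radians(yaw+90); go([xy[0]-.08*np.cos(a),xy[1]-.08*np.sin(a),z],yaw)
E
python3 - <<'E'
from h import *
im,c=load('w1')
P=plane(c,[(228,182),(290,245),(137,200)],.026); print(P.round(3))
above(P[0],121,.19)
E
```

```text
[[0.433 0.285 0.026]
 [0.517 0.362 0.026]
 [0.455 0.174 0.026]]
x -0.2019 y 0.0222 z 0.1213 roll -0.1728 tool-y yaw now 89.9 tilt -1.0000 q6 -0.95 rows 6
```

Emit:
servo_tool(targets=[{"hand": -1, "x": -0.202, "y": 0.022, "z": 0.121, "roll": -0.173}, {"hand": -1, "x": -0.202, "y": 0.022, "z": 0.121, "roll": -0.173}, {"hand": -1, "x": -0.202, "y": 0.022, "z": 0.121, "roll": -0.173}, {"hand": -1, "x": -0.202, "y": 0.022, "z": 0.121, "roll": -0.173}, {"hand": -1, "x": -0.202, "y": 0.022, "z": 0.121, "roll": -0.173}, {"hand": -1, "x": -0.202, "y": 0.022, "z": 0.121, "roll": -0.173}, {"hand": -1, "x": -0.202, "y": 0.022, "z": 0.121, "roll": -0.173}, {"hand": -1, "x": -0.202, "y": 0.022, "z": 0.121, "roll": -0.173}])

```text
time: 1.7
tool_pos: [0.5007, 0.3276, 0.1902]
tcp_rot: [-0.844, 3.026, 0.0]
wrist_force: [0.6, 1.1, -0.9]
width: 1.0
grip_force: 0.0
```

```bash
cat >> h.py <<'E'
def foot(name,xy0,thr=60,z=.026,win=.07,op=.014):
    """rectify onto plane z (1 px=0.5 mm, col=+y*, row=-x), mask dark, fit foot rectangle"""
    im,c=load(name); g=np.arange(-win,win,.0005); X,Y=np.meshgrid(xy0[0]-g,xy0[1]-g,indexing='ij')
    q=project(c,np.c_[X.ravel(),Y.ravel(),np.full(X.size,z)]).astype(np.float32).reshape(*X.shape,2)
    r=cv2.remap(im,q[...,0],q[...,1],cv2.INTER_LINEAR)
    m=(r.max(2)<thr).astype(np.uint8)
    k=int(op/.0005); m=cv2.morphologyEx(m,cv2.MORPH_CLOSE,np.ones((9,9)))
    m=cv2.morphologyEx(m,cv2.MORPH_OPEN,cv2.getStructuringElement(cv2.MORPH_ELLIPSE,(k,k)))
    cs=cv2.findContours(m,0,2)[0]; n=len(g)/2
    b=min((k for k in cs if cv2.contourArea(k)>2000),key=lambda k:np.hypot(*(k.reshape(-1,2).mean(0)-n)))
    (u,v),(w,h),a=cv2.minAreaRect(b); bx=cv2.boxPoints(((u,v),(w,h),a))
    e=max((bx[1]-bx[0],bx[2]-bx[1]),key=np.linalg.norm)
    yaw=np.degrees(np.arctan2(-e[0],-e[1]))%180
    cv2.polylines(r,[bx.astype(int)],True,(0,0,255)); cv2.drawContours(r,[b],-1,(0,255,0),1); cv2.imwrite(f'pics/{name}_r.png',cv2.resize(r,None,fx=2,fy=2))
    ctr=np.array([xy0[0]-(v-n)*.0005,xy0[1]-(u-n)*.0005])
    print('foot ctr',ctr.round(4),'size mm',sorted((w/2,h/2)),'long-axis yaw %.1f'%yaw); return ctr,yaw
E
python3 - <<'E'
from h import *
shot('w2'); foot('w2',(.433,.285))
E
```

```text
foot ctr [0.4284 0.2812] size mm [30.495986938476562, 60.66986083984375] long-axis yaw 114.9
```

View pics/w2_r.png

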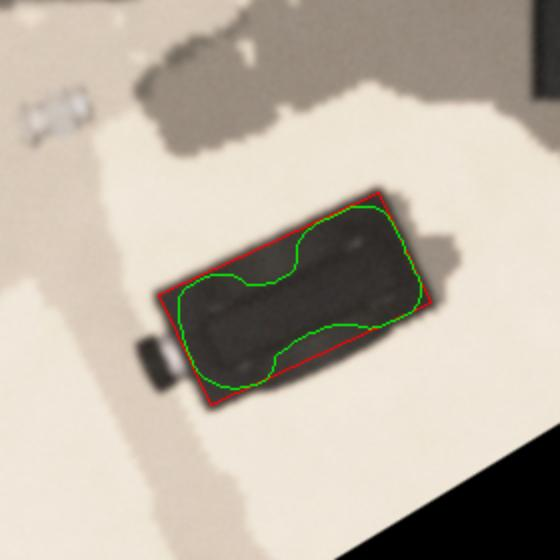

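The rectified crop shows the foot with its screw at left. The threshold missed the lighter edges, so I'll raise it.

```bash
sed -i 's/thr=60/thr=95/' h.py; python3 - <<'E'
from h import *
for t in (80,95,110): ctr,y=foot('w2',(.433,.285),thr=t)
go([*foot('w2',(.433,.285))[0],.18],115)
E
```

```text
foot ctr [0.4274 0.2812] size mm [33.327125549316406, 62.50871276855469] long-axis yaw 115.4
foot ctr [0.4264 0.2829] size mm [34.04576110839844, 67.28744506835938] long-axis yaw 115.6
foot ctr [0.4263 0.2832] size mm [34.524715423583984, 68.82337188720703] long-axis yaw 115.3
foot ctr [0.4264 0.2829] size mm [34.04576110839844, 67.28744506835938] long-axis yaw 115.6
x 0.1733 y 0.0006 z 0.0208 roll 0.0343 tool-y yaw now 121.2 tilt -1.0000 q6 -1.58 rows 4
```

Emit:
servo_tool(targets=[{"hand": -1, "x": 0.173, "y": -0.002, "z": 0.02, "roll": 0.033}, {"hand": -1, "x": 0.173, "y": -0.002, "z": 0.02, "roll": 0.033}, {"hand": -1, "x": 0.173, "y": -0.002, "z": 0.02, "roll": 0.033}, {"hand": -1, "x": 0.173, "y": -0.002, "z": 0.02, "roll": 0.033}, {"hand": -1, "x": 0.173, "y": -0.002, "z": 0.08, "roll": 0.033}, {"hand": -1, "x": 0.173, "y": -0.002, "z": 0.14, "roll": 0.033}, {"hand": -1, "x": 0.173, "y": -0.002, "z": 0.2, "roll": 0.033}, {"hand": -1, "x": 0.173, "y": -0.002, "z": 0.24, "roll": 0.033}, {"hand": -1, "x": 0.173, "y": -0.002, "z": 0.27, "roll": 0.033}, {"hand": -1, "x": 0.173, "y": -0.002, "z": 0.27, "roll": 0.033}])

```text
time: 2.58
tool_pos: [0.4268, 0.2806, 0.0528]
tcp_rot: [0.685, -3.062, 0.002]
wrist_force: [-1.1, -0.6, 0.1]
width: 0.998
grip_force: 0.0
```

```bash
python3 - <<'E'
from h import *
go([.4274,.2812,.055],115.4)
E
```

```text
x -0.0017 y 0.0006 z -0.0045 roll -0.0011 tool-y yaw now 115.2 tilt -1.0000 q6 -1.48 rows 2
```

Aligned to within 1 mm. Close gently, at 30 N.

Emit:
servo_tool(targets=[{"hand": 1, "x": 0, "y": 0, "z": 0, "roll": 0}, {"hand": 1, "x": 0, "y": 0, "z": 0, "roll": 0}, {"hand": 1, "x": 0, "y": 0, "z": 0, "roll": 0}, {"hand": 1, "x": 0, "y": 0, "z": 0, "roll": 0}, {"hand": 1, "x": 0, "y": 0, "z": 0, "roll": 0}, {"hand": 1, "x": 0, "y": 0, "z": 0, "roll": 0}, {"hand": 1, "x": 0, "y": 0, "z": 0, "roll": 0}, {"hand": 1, "x": 0, "y": 0, "z": 0, "roll": 0}], grip_force=30)

```text
time: 3.25
tool_pos: [0.4293, 0.2818, 0.057]
tcp_rot: [-0.684, 3.062, 0.002]
wrist_force: [-0.1, -0.2, 6.7]
width: 0.465
grip_force: 33.8
```

Gripped (width 39.5 mm). Lift it, then look at the rail and laser with the lens in hand.

```bash
python3 - <<'E'
from h import *
s=bot.read_state()
above((.478,-.05),-14,.23)
a=np.radians(76); print([.478-.08*np.cos(a),-.05-.08*np.sin(a)])
E
```

```text
x 0.2942 y -0.7657 z -0.3473 roll 0.7178 tool-y yaw now 115.2 tilt -1.0000 q6 -1.48 rows 20
[np.float64(0.45864624835202655), np.float64(-0.1276236581020797)]
```

Emit:
servo_tool(targets=[{"hand": 1, "x": 0, "y": 0, "z": -0.04, "roll": 0}, {"hand": 1, "x": 0, "y": 0, "z": -0.08, "roll": 0}, {"hand": 1, "x": 0, "y": 0, "z": -0.16, "roll": 0}, {"hand": 1, "x": 0, "y": 0, "z": -0.24, "roll": 0}, {"hand": 1, "x": 0, "y": 0, "z": -0.32, "roll": 0}, {"hand": 1, "x": 0, "y": 0, "z": -0.36, "roll": 0}, {"hand": 1, "x": 0, "y": 0, "z": -0.36, "roll": 0}])

```text
time: 3.83
tool_pos: [0.4308, 0.2828, 0.2421]
tcp_rot: [-0.683, 3.055, 0.006]
wrist_force: [0.5, 1.9, -1.1]
width: 0.46
grip_force: 33.2
```

```bash
python3 - <<'E'
from h import *
above((.478,-.05),-14,.23)
E
```

```text
x 0.2995 y -0.7664 z 0.0198 roll 0.7178 tool-y yaw now 115.2 tilt -0.9999 q6 -1.48 rows 20
```

Emit:
servo_tool(targets=[{"hand": 1, "x": 0.15, "y": -0.383, "z": 0.01, "roll": 0.39}, {"hand": 1, "x": 0.15, "y": -0.383, "z": 0.01, "roll": 0.39}, {"hand": 1, "x": 0.15, "y": -0.383, "z": 0.01, "roll": 0.39}, {"hand": 1, "x": 0.15, "y": -0.383, "z": 0.01, "roll": 0.39}, {"hand": 1, "x": 0.15, "y": -0.383, "z": 0.01, "roll": 0.39}, {"hand": 1, "x": 0.15, "y": -0.383, "z": 0.01, "roll": 0.39}, {"hand": 1, "x": 0.15, "y": -0.383, "z": 0.01, "roll": 0.39}, {"hand": 1, "x": 0.15, "y": -0.383, "z": 0.01, "roll": 0.39}, {"hand": 1, "x": 0.15, "y": -0.383, "z": 0.01, "roll": 0.39}, {"hand": 1, "x": 0.15, "y": -0.383, "z": 0.01, "roll": 0.39}])

```text
time: 4.67
tool_pos: [0.4402, 0.0752, 0.2284]
tcp_rot: [-1.211, -2.896, 0.002]
wrist_force: [0.1, -0.0, -1.6]
width: 0.463
grip_force: 33.3
```

```bash
python3 - <<'E'
from h import *
above((.478,-.05),-14,.23)
E
```

```text
x -0.3147 y -0.2587 z -0.0032 roll 0.3256 tool-y yaw now 44.6 tilt -1.0000 q6 -0.67 rows 10
```

Emit:
servo_tool(targets=[{"hand": 1, "x": -0.315, "y": -0.259, "z": -0.003, "roll": 0.326}, {"hand": 1, "x": -0.315, "y": -0.259, "z": -0.003, "roll": 0.326}, {"hand": 1, "x": -0.315, "y": -0.259, "z": -0.003, "roll": 0.326}, {"hand": 1, "x": -0.315, "y": -0.259, "z": -0.003, "roll": 0.326}, {"hand": 1, "x": -0.315, "y": -0.259, "z": -0.003, "roll": 0.326}, {"hand": 1, "x": -0.315, "y": -0.259, "z": -0.003, "roll": 0.326}, {"hand": 1, "x": -0.315, "y": -0.259, "z": -0.003, "roll": 0.326}, {"hand": 1, "x": -0.315, "y": -0.259, "z": -0.003, "roll": 0.326}, {"hand": 1, "x": -0.315, "y": -0.259, "z": -0.003, "roll": 0.326}, {"hand": 1, "x": -0.315, "y": -0.259, "z": -0.003, "roll": 0.326}])

```text
time: 5.5
tool_pos: [0.4603, -0.1271, 0.2303]
tcp_rot: [-2.467, -1.942, 0.002]
wrist_force: [0.2, -0.4, -2.2]
width: 0.468
grip_force: 33.2
```

```bash
python3 - <<'E'
from h import *
shot('rA'); s=bot.read_state(); print(s['tool_pos'])
above((.42,-.30),-14,.23)
E
```

```text
[ 0.46052568 -0.12694457  0.23058526]
x -0.5155 y 0.0006 z 0.0011 roll 0.0028 tool-y yaw now -13.5 tilt -1.0000 q6 -0.09 rows 8
```

View pics/rA.png

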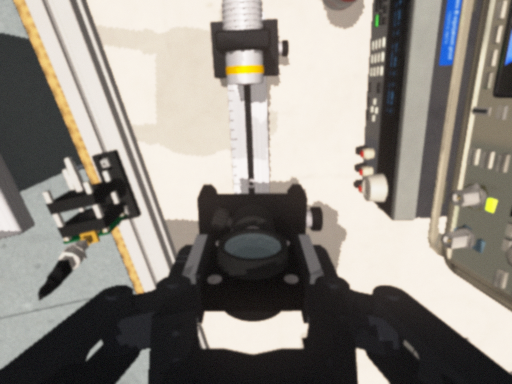

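Rail view: the laser's silver front end is at (246,84), with the yellow band at row 70 just behind it. The rail runs down columns 231–269 with its slot at 250, and the held lens is square in the jaws. Next, the far end.

Emit:
servo_tool(targets=[{"hand": 1, "x": -0.515, "y": 0, "z": 0.001, "roll": 0.003}, {"hand": 1, "x": -0.515, "y": 0, "z": 0.001, "roll": 0.003}, {"hand": 1, "x": -0.515, "y": 0, "z": 0.001, "roll": 0.003}, {"hand": 1, "x": -0.515, "y": 0, "z": 0.001, "roll": 0.003}, {"hand": 1, "x": -0.515, "y": 0, "z": 0.001, "roll": 0.003}, {"hand": 1, "x": -0.515, "y": 0, "z": 0.001, "roll": 0.003}, {"hand": 1, "x": -0.515, "y": 0, "z": 0.001, "roll": 0.003}, {"hand": 1, "x": -0.515, "y": 0, "z": 0.001, "roll": 0.003}, {"hand": 1, "x": -0.515, "y": 0, "z": 0.001, "roll": 0.003}])

```text
time: 6.3
tool_pos: [0.4001, -0.377, 0.2305]
tcp_rot: [-2.478, -1.929, -0.001]
wrist_force: [-0.2, 0.2, -1.8]
width: 0.463
grip_force: 33.1
```

```bash
python3 - <<'E'
from h import *
shot('rB')
def crop(n,r0,r1,c0,c1,f): 
    return cv2.resize(cv2.imread(f'pics/{n}.png')[r0:r1,c0:c1],None,fx=f,fy=f,interpolation=cv2.INTER_CUBIC)
a=crop('rA',50,190,210,290,4); b=crop('rB',0,190,170,300,3)
o=np.zeros((580,760,3),np.uint8); o[:a.shape[0],:a.shape[1]]=a; o[:b.shape[0],340:340+b.shape[1]]=b; cv2.imwrite('pics/ab.png',o)
E
```

```text
(no output)
```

View pics/ab.png

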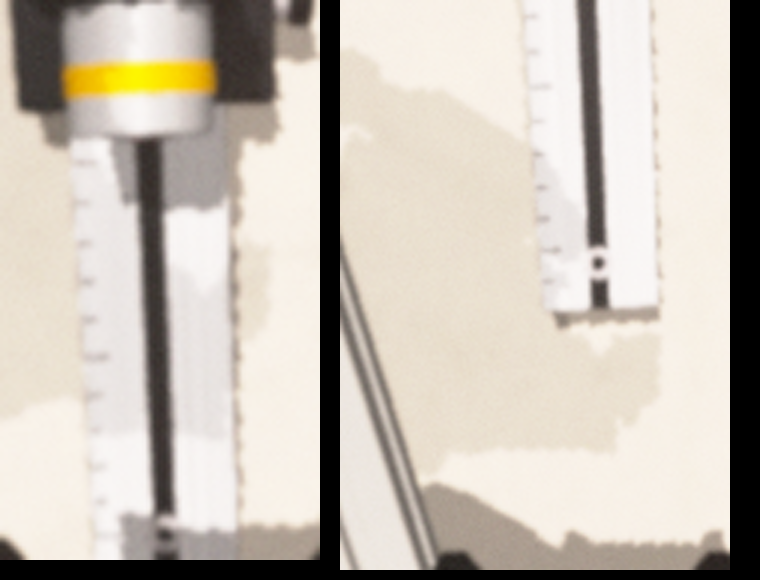

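```bash
cat > rail.py <<'E'
from h import *
def slot(n,rows,c0,c1):
    im,c=load(n); g=im.max(2).astype(float); px=[]
    for r in rows:
        w=np.clip(110-g[r,c0:c1],0,None)
        if w.sum()>60: px.append(((w*np.arange(c0,c1)).sum()/w.sum(),r))
    return plane(c,px,.030 )[:,:2]
A=slot('rA',range(90,170),240,262); B=slot('rB',range(5,80),245,275)
for Q in (A,B,np.r_[A,B]):
    m=Q.mean(0); d=np.linalg.svd(Q-m)[2][0]; d=d*-np.sign(d[1]); print(m.round(4),'yaw %.2f'%np.degrees(np.arctan2(d[1],d[0])),'res mm %.2f'%(1e3*np.std((Q-m)@[-d[1],d[0]])))
im,c=load('rA'); imb,cb=load('rB')
col=im[60:110,238:252].max(2).mean(1).round(); print('laser col profile',col[10:40])
f=plane(c,[(245,84.2)],.1035)[0,:2]; f2=plane(c,[(245,84.2)],.088)[0,:2]
e=plane(cb,[(257,103)],.03)[0,:2]
print('laser face s',(f-m)@d,(f2-m)@d,'far end s',(e-m)@d)
t=-((m-f)@d); o=m+t*d; print('face origin on line',o.round(4),'lateral of face mark mm',1e3*((f-m)@[-d[1],d[0]]))
np.savez('rail.npz',o=o,d=d)
for s in (.05,.10,.175,.225): print(s,(o+s*d).round(4))
E
python3 rail.py
```

```text
[ 0.4619 -0.0947] yaw -101.26 res mm 0.08
[ 0.4284 -0.2634] yaw -101.39 res mm 0.08
[ 0.4457 -0.1764] yaw -101.24 res mm 0.09
laser col profile [253. 253. 252. 249. 245. 244. 244. 244. 243. 242. 242. 239. 228. 193.
 142. 119. 115. 117. 116. 117. 118. 120. 122. 124. 124. 125. 126. 128.
 126. 126.]
laser face s -0.1295225481279076 -0.12953039009201364 far end s 0.1461252613426143
face origin on line [ 0.4709 -0.0493] lateral of face mark mm 0.2499358449759119
0.05 [ 0.4612 -0.0984]
0.1 [ 0.4514 -0.1474]
0.175 [ 0.4368 -0.221 ]
0.225 [ 0.427 -0.27 ]
```

The face sits 276 mm from the far end, which equals 340 − 64, so the two measurements agree. Next I'll find the held foot's offset in the tool frame from its leg edges.

```bash
cat > held.py <<'E'
from h import *
import sys
def held(n,Lc,Rc,Mc,r0=160,r1=230,thr=75):
    im,_=load(n); g=im.max(2).astype(float); i=camera_info('wrist'); T=i['T_tool_cam']; K,k=_[0],_[1]
    def edge(c0,c1):
        p=g[r0:r1,c0:c1].mean(1); a=p[:12].max(); j=int(np.argmax(p<thr))
        return r0+j-1+(p[j-1]-thr)/(p[j-1]-p[j])
    def back(px,z): 
        e,d=rays((K,k,T[:3,:3],T[:3,3]),[px]); return (e+d*((z-e[2])/d[:,2])[:,None])[0]
    l,r,m=edge(*Lc),edge(*Rc),edge(*Mc); print('rows L,R,M',l,r,m)
    for zb in (.048,.052,.056,.060):
        L=back((np.mean(Lc),l),zb);R=back((np.mean(Rc),r),zb);M=back((np.mean(Mc),m),zb-.018)
        print(zb,'foot x from legs mm %.1f %.1f gap edge %.1f'%(1e3*L[0]-17,1e3*R[0]-17,1e3*M[0]-17),'y %.1f %.1f'%(L[1]*1e3,R[1]*1e3))
if __name__=='__main__':
    held('rA',(203,213),(295,304),(270,285)); held('rB',(203,213),(295,304),(225,240))
    im,_=load('rA'); print(im[176:200,208].max(1),im[176:200,278].max(1))
E
python3 held.py
```

```text
rows L,R,M 185.98651685393259 188.5748031496063 193.79495798319329
0.048 foot x from legs mm 0.8 -1.0 gap edge 1.8 y -29.3 27.9
0.052 foot x from legs mm -0.5 -2.3 gap edge 0.4 y -29.8 28.5
0.056 foot x from legs mm -1.8 -3.6 gap edge -1.0 y -30.4 29.1
0.06 foot x from legs mm -3.1 -4.9 gap edge -2.4 y -31.0 29.7
rows L,R,M 184.5669781931464 187.25 193.62348877374785
0.048 foot x from legs mm 1.7 -0.1 gap edge 1.9 y -29.2 27.8
0.052 foot x from legs mm 0.4 -1.4 gap edge 0.5 y -29.8 28.4
0.056 foot x from legs mm -0.8 -2.7 gap edge -0.9 y -30.4 29.1
0.06 foot x from legs mm -2.1 -4.0 gap edge -2.2 y -31.0 29.7
[248 248 248 248 248 247 245 233 179 103  64  54  57  54  52  50  54  51
  50  53  49  50  52  51] [249 249 248 247 241 225 193 174 170 171 170 169 171 173 174 166 145 107
  67  48  47  45  46  42]
```

```bash
cat >> h.py <<'E'
def place(s,z,off=0.,yaw=-11.24):  # s along beam from laser face; off: foot centre minus TCP along tool x
    r=np.load('rail.npz'); p=r['o']+s*r['d']; a=np.radians(yaw+90); p=p-off*np.array([np.cos(a),np.sin(a)])
    print(p.round(4)); go([*p,z],yaw)
E
python3 -c "
from h import *
place(.05,.135,-.001)"
```

```text
[ 0.4614 -0.0974]
x 0.5704 y -0.0178 z 0.1921 roll -0.0161 tool-y yaw now -14.1 tilt -1.0000 q6 -0.55 rows 9
```

Emit:
servo_tool(targets=[{"hand": 1, "x": 0.57, "y": -0.018, "z": 0, "roll": -0.016}, {"hand": 1, "x": 0.57, "y": -0.018, "z": 0, "roll": -0.016}, {"hand": 1, "x": 0.57, "y": -0.018, "z": 0, "roll": -0.016}, {"hand": 1, "x": 0.57, "y": -0.018, "z": 0, "roll": -0.016}, {"hand": 1, "x": 0.57, "y": -0.018, "z": 0, "roll": -0.016}, {"hand": 1, "x": 0.57, "y": -0.018, "z": 0, "roll": -0.016}, {"hand": 1, "x": 0.57, "y": -0.018, "z": 0.06, "roll": -0.016}, {"hand": 1, "x": 0.57, "y": -0.018, "z": 0.13, "roll": -0.016}, {"hand": 1, "x": 0.57, "y": -0.018, "z": 0.192, "roll": -0.016}, {"hand": 1, "x": 0.57, "y": -0.018, "z": 0.192, "roll": -0.016}])

```text
time: 7.18
tool_pos: [0.4558, -0.0946, 0.1287]
tcp_rot: [-2.416, -1.991, 0.011]
wrist_force: [-2.4, 0.6, -3.4]
width: 0.466
grip_force: 32.9
```

```bash
python3 -c "
from h import *
for i in range(3): place(.05,.067,-.001); read_camera('top')
print(bot.read_state()['wrist_force'])"
```

```text
[ 0.4614 -0.0974]
x -0.0035 y 0.0136 z 0.1233 roll 0.0013 tool-y yaw now -11.0 tilt -0.9999 q6 -0.07 rows 3
[ 0.4614 -0.0974]
x -0.0017 y 0.0088 z 0.1295 roll 0.0008 tool-y yaw now -11.1 tilt -1.0000 q6 -0.07 rows 3
[ 0.4614 -0.0974]
x -0.0000 y 0.0027 z 0.1349 roll 0.0004 tool-y yaw now -11.2 tilt -1.0000 q6 -0.07 rows 3
[ 0.94233652 -0.31300309 -1.4613232 ]
```

Emit:
servo_tool(targets=[{"hand": 1, "x": 0, "y": 0, "z": 0.04, "roll": 0}, {"hand": 1, "x": 0, "y": 0, "z": 0.07, "roll": 0}, {"hand": 1, "x": 0, "y": 0, "z": 0.09, "roll": 0}, {"hand": 1, "x": 0, "y": 0, "z": 0.105, "roll": 0}, {"hand": 1, "x": 0, "y": 0, "z": 0.115, "roll": 0}, {"hand": 1, "x": 0, "y": 0, "z": 0.12, "roll": 0}, {"hand": 1, "x": 0, "y": 0, "z": 0.124, "roll": 0}, {"hand": 1, "x": 0, "y": 0, "z": 0.124, "roll": 0}, {"hand": 1, "x": 0, "y": 0, "z": 0.124, "roll": 0}, {"hand": 1, "x": 0, "y": 0, "z": 0.124, "roll": 0}])

```text
time: 8.17
tool_pos: [0.4621, -0.0991, 0.0737]
tcp_rot: [2.429, 1.991, 0.001]
wrist_force: [0.1, -0.3, -2.2]
width: 0.465
grip_force: 33.1
```

Emit:
servo_tool(targets=[{"hand": 1, "x": 0, "y": 0, "z": 0.004, "roll": 0}, {"hand": 1, "x": 0, "y": 0, "z": 0.006, "roll": 0}, {"hand": 1, "x": 0, "y": 0, "z": 0.008, "roll": 0}, {"hand": 1, "x": 0, "y": 0, "z": 0.01, "roll": 0}, {"hand": 1, "x": 0, "y": 0, "z": 0.01, "roll": 0}, {"hand": 1, "x": 0, "y": 0, "z": 0.01, "roll": 0}])

```text
time: 8.67
tool_pos: [0.4617, -0.099, 0.069]
tcp_rot: [-2.43, -1.991, 0.0]
wrist_force: [-2.8, 0.7, 6.1]
width: 0.46
grip_force: 33.8
```

Emit:
servo_tool(targets=[{"hand": 1, "x": 0, "y": 0, "z": 0.002, "roll": 0}, {"hand": 1, "x": 0, "y": 0, "z": 0.002, "roll": 0}, {"hand": 1, "x": 0, "y": 0, "z": 0.002, "roll": 0}])

```text
time: 8.92
tool_pos: [0.4617, -0.099, 0.069]
tcp_rot: [-2.429, -1.991, 0.001]
wrist_force: [-7.2, 2.1, 13.2]
width: 0.467
grip_force: 34.6
```

Emit:
servo_tool(targets=[{"hand": 1, "x": 0, "y": -0.003, "z": 0, "roll": 0}, {"hand": 1, "x": 0, "y": -0.003, "z": 0, "roll": 0}, {"hand": 1, "x": 0, "y": -0.003, "z": 0, "roll": 0}, {"hand": 1, "x": 0, "y": -0.003, "z": 0, "roll": 0}])

```text
time: 9.25
tool_pos: [0.4615, -0.0989, 0.069]
tcp_rot: [2.428, 1.99, 0.002]
wrist_force: [-2.8, 0.6, 9.1]
width: 0.466
grip_force: 34.1
```

Emit:
servo_tool(targets=[{"hand": 0.3, "x": 0, "y": -0.003, "z": -0.001, "roll": 0}, {"hand": -0.1, "x": 0, "y": -0.003, "z": -0.001, "roll": 0}, {"hand": -0.4, "x": 0, "y": -0.003, "z": -0.001, "roll": 0}, {"hand": -1, "x": 0, "y": -0.003, "z": -0.001, "roll": 0}, {"hand": -1, "x": 0, "y": -0.003, "z": -0.001, "roll": 0}, {"hand": -1, "x": 0, "y": -0.003, "z": -0.001, "roll": 0}, {"hand": -1, "x": 0, "y": -0.003, "z": -0.06, "roll": 0}, {"hand": -1, "x": 0, "y": -0.003, "z": -0.14, "roll": 0}, {"hand": -1, "x": 0, "y": -0.003, "z": -0.22, "roll": 0}, {"hand": -1, "x": 0, "y": -0.003, "z": -0.26, "roll": 0}])

```text
time: 10.08
tool_pos: [0.4607, -0.0989, 0.202]
tcp_rot: [2.426, 1.988, 0.005]
wrist_force: [0.7, -0.9, 0.4]
width: 1.006
grip_force: 0.0
```

```bash
python3 - <<'E'
from h import *
print(bot.read_state()['width']); above((.4612,-.0984),-11.2,.20)
E
```

```text
1.0058744899838648
x -0.1588 y 0.0010 z 0.0040 roll -0.0007 tool-y yaw now -11.3 tilt -1.0000 q6 -0.07 rows 3
```

Emit:
servo_tool(targets=[{"hand": -1, "x": -0.159, "y": 0.001, "z": 0.004, "roll": 0}, {"hand": -1, "x": -0.159, "y": 0.001, "z": 0.004, "roll": 0}, {"hand": -1, "x": -0.159, "y": 0.001, "z": 0.004, "roll": 0}, {"hand": -1, "x": -0.159, "y": 0.001, "z": 0.004, "roll": 0}, {"hand": -1, "x": -0.159, "y": 0.001, "z": 0.004, "roll": 0}])

```text
time: 10.5
tool_pos: [0.4432, -0.1762, 0.1947]
tcp_rot: [-2.43, -1.989, -0.0]
wrist_force: [-0.8, -0.0, 1.1]
width: 1.004
grip_force: 0.0
```

```bash
cat >> h.py <<'E'
def check(name,xy0,thr=80):
    """foot on rail: saddle top z=.038; s along beam and lateral"""
    c,y=foot(name,xy0,thr=thr,z=.038); r=np.load('rail.npz'); d=r['d']; v=c-r['o']
    print('s %.1f mm lateral %.1f mm, square err %.1f deg'%(1e3*v@d,1e3*(v@[-d[1],d[0]]),(y+101.24+90+45)%90-45))
E
python3 - <<'E'
from h import *
shot('p1'); check('p1',(.4612,-.0984)); check('p1',(.4612,-.0984),70)
E
```

```text
foot ctr [ 0.4594 -0.0993] size mm [36.23530578613281, 61.891151428222656] long-axis yaw 171.0
s 51.2 mm lateral -1.5 mm, square err 2.3 deg
foot ctr [ 0.4596 -0.0992] size mm [35.3009033203125, 61.18822479248047] long-axis yaw 168.7
s 51.1 mm lateral -1.3 mm, square err -0.1 deg
```

View pics/p1_r.png

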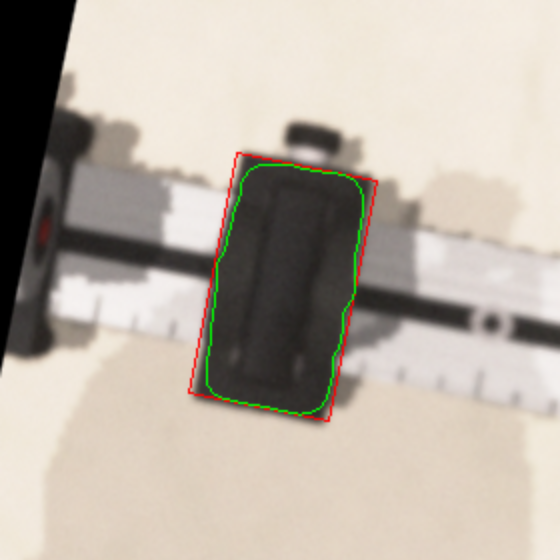

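The foot is fully astride the rail and square by eye, about 51 mm out. I'll measure it better with edge profiles along the rail, taken on the foot ends that overhang either side.

```bash
cat >> h.py <<'E'
def prof(name,s0,z=.038,lats=((.023,.029),(-.029,-.023)),half=.03):
    im,c=load(name); r=np.load('rail.npz'); d=r['d']; n=np.array([-d[1],d[0]]); S=np.arange(s0-half,s0+half,.00025); out=[]
    for a,b in lats:
        L=np.linspace(a,b,9); P=r['o']+S[:,None,None]*d+L[None,:,None]*n
        q=project(c,np.concatenate([P,np.full(P.shape[:2]+(1,),z)],-1)).astype(np.float32).reshape(*P.shape[:2],2)
        v=cv2.remap(im,q[...,0],q[...,1],cv2.INTER_LINEAR).max(2).mean(1); k=S[v<100]
        k=k[np.abs(k-s0)<.024]; out.append((k.min(),k.max())); print('lat %.0f: edges %.1f %.1f mid %.1f width %.1f'%(5e2*(a+b),k.min()*1e3,k.max()*1e3,5e2*(k.min()+k.max()),1e3*(k.max()-k.min())))
    o=np.array(out); print('s = %.1f mm'%(1e3*o.mean()))
E
python3 - <<'E'
from h import *
prof('p1',.05)
# laser face in p1 and rA: bright->dark edge of face at z=.1035 (top of cylinder)
for n in ('rA','p1'):
    im,c=load(n); r=np.load('rail.npz'); S=np.arange(-.02,.02,.001)
    P=np.c_[r['o']+S[:,None]*r['d'],np.full(len(S),.1035)]; q=project(c,P).astype(np.float32); print(n,q[20].round(1)); v=cv2.remap(im,q[:,0],q[:,1],1).max(1)if 0 else cv2.remap(im,q[:,None,0],q[:,None,1],cv2.INTER_LINEAR)
    print([(round(a*1e3),int(b)) for a,b in zip(S,v.max(-1).ravel()) if abs(a)<.008])
E
```

```text
lat 26: edges 35.0 67.3 mid 51.1 width 32.3
lat -26: edges 34.8 68.0 mid 51.4 width 33.3
s = 51.3 mm
rA [244.7  84.2]
[(-8, 250), (-7, 249), (-6, 249), (-5, 250), (-4, 249), (-3, 249), (-2, 244), (-1, 212), (0, 132), (1, 77), (2, 65), (3, 62), (4, 62), (5, 63), (6, 63), (7, 61)]
p1 [258.1  -1. ]
[(-8, 0), (-7, 0), (-6, 0), (-5, 0), (-4, 0), (-3, 0), (-2, 0), (-1, 0), (0, 0), (1, 70), (2, 55), (3, 79), (4, 66), (5, 54), (6, 43), (7, 38)]
```

s is about 51.5 mm, square to within 0.3°, which is fine. I'll place the others relative to that. Next is the pinhole.

```bash
python3 - <<'E'
from h import *
r=np.load('rail.npz'); np.savez('rail.npz',o=r['o']-.0003*r['d'],d=r['d'])
go([.46,.08,.25],45)
E
```

```text
x 0.5082 y -0.0679 z -0.1103 roll -0.3130 tool-y yaw now -11.3 tilt -1.0000 q6 -0.23 rows 9
```

Emit:
servo_tool(targets=[{"hand": -1, "x": 0.508, "y": -0.068, "z": -0.11, "roll": -0.34}, {"hand": -1, "x": 0.508, "y": -0.068, "z": -0.11, "roll": -0.34}, {"hand": -1, "x": 0.508, "y": -0.068, "z": -0.11, "roll": -0.34}, {"hand": -1, "x": 0.508, "y": -0.068, "z": -0.11, "roll": -0.34}, {"hand": -1, "x": 0.508, "y": -0.068, "z": -0.11, "roll": -0.34}, {"hand": -1, "x": 0.508, "y": -0.068, "z": -0.11, "roll": -0.34}, {"hand": -1, "x": 0.508, "y": -0.068, "z": -0.11, "roll": -0.34}, {"hand": -1, "x": 0.508, "y": -0.068, "z": -0.11, "roll": -0.34}, {"hand": -1, "x": 0.508, "y": -0.068, "z": -0.11, "roll": -0.34}])

```text
time: 11.3
tool_pos: [0.4597, 0.0822, 0.2502]
tcp_rot: [-1.061, -2.957, -0.001]
wrist_force: [0.2, -0.6, -0.1]
width: 0.996
grip_force: 0.0
```

```bash
python3 - <<'E'
from h import *
above((.517,.362),90,.21)
E
```

```text
x 0.1439 y 0.6065 z 0.0807 roll -0.2194 tool-y yaw now 50.5 tilt -1.0000 q6 -0.76 rows 9
```

Emit:
servo_tool(targets=[{"hand": -1, "x": 0.144, "y": 0.607, "z": 0.08, "roll": -0.219}, {"hand": -1, "x": 0.144, "y": 0.607, "z": 0.08, "roll": -0.219}, {"hand": -1, "x": 0.144, "y": 0.607, "z": 0.08, "roll": -0.219}, {"hand": -1, "x": 0.144, "y": 0.607, "z": 0.08, "roll": -0.219}, {"hand": -1, "x": 0.144, "y": 0.607, "z": 0.08, "roll": -0.219}, {"hand": -1, "x": 0.144, "y": 0.607, "z": 0.08, "roll": -0.219}, {"hand": -1, "x": 0.144, "y": 0.607, "z": 0.08, "roll": -0.219}, {"hand": -1, "x": 0.144, "y": 0.607, "z": 0.08, "roll": -0.219}, {"hand": -1, "x": 0.144, "y": 0.607, "z": 0.08, "roll": -0.219}, {"hand": -1, "x": 0.144, "y": 0.607, "z": 0.08, "roll": -0.219}])

```text
time: 12.13
tool_pos: [0.5993, 0.36, 0.2084]
tcp_rot: [-0.014, -3.139, 0.002]
wrist_force: [0.1, 0.2, -0.5]
width: 0.998
grip_force: 0.0
```

```bash
python3 - <<'E'
from h import *
shot('w3'); foot('w3',(.517,.362),thr=80)
E
```

```text
Traceback (most recent call last):
  File "h.py", line 44, in foot
    b=min((k for k in cs if cv2.contourArea(k)>2000),key=lambda k:np.hypot(*(k.reshape(-1,2).mean(0)-n)))
ValueError: min() iterable argument is empty
```

```bash
sed -i 's/op=.014):/op=.014,cl=9):/; s/np.ones((9,9))/np.ones((cl,cl))/' h.py; python3 - <<'E'
from h import *
for t in (80,95): foot('w3',(.517,.362),thr=t,cl=61)
E
```

```text
foot ctr [0.5234 0.3633] size mm [31.51089859008789, 70.5992660522461] long-axis yaw 92.1
foot ctr [0.5234 0.3633] size mm [32.50142288208008, 71.57966613769531] long-axis yaw 92.1
```

View pics/w3_r.png

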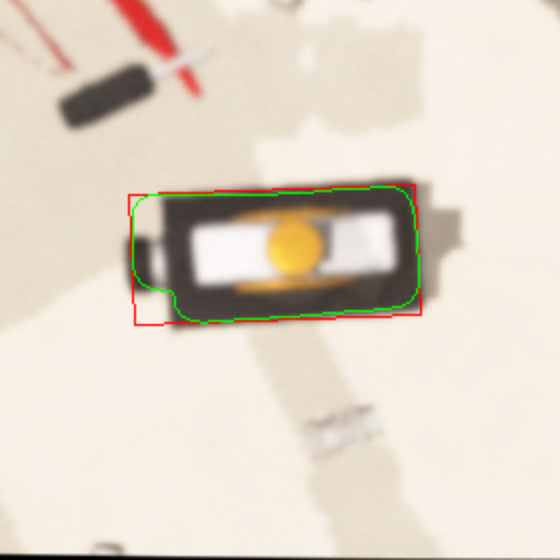

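The pinhole foot spans (165,195) to (420,318) in the crop, so its centre is near (293,255), i.e. world (.5233,.3588) with yaw 92°.

```bash
python3 - <<'E'
from h import *
go([.5233,.3588,.055],92)
E
```

```text
x 0.1514 y -0.0011 z 0.3083 roll -0.0143 tool-y yaw now 89.4 tilt -1.0000 q6 -1.06 rows 6
```

Emit:
servo_tool(targets=[{"hand": -1, "x": 0.151, "y": -0.001, "z": 0, "roll": -0.014}, {"hand": -1, "x": 0.151, "y": -0.001, "z": 0, "roll": -0.014}, {"hand": -1, "x": 0.151, "y": -0.001, "z": 0.02, "roll": -0.014}, {"hand": -1, "x": 0.151, "y": -0.001, "z": 0.08, "roll": -0.014}, {"hand": -1, "x": 0.151, "y": -0.001, "z": 0.15, "roll": -0.014}, {"hand": -1, "x": 0.151, "y": -0.001, "z": 0.2, "roll": -0.014}, {"hand": -1, "x": 0.151, "y": -0.001, "z": 0.25, "roll": -0.014}, {"hand": -1, "x": 0.151, "y": -0.001, "z": 0.29, "roll": -0.014}, {"hand": -1, "x": 0.151, "y": -0.001, "z": 0.308, "roll": -0.014}, {"hand": -1, "x": 0.151, "y": -0.001, "z": 0.308, "roll": -0.014}])

```text
time: 13.02
tool_pos: [0.523, 0.3561, 0.0537]
tcp_rot: [0.048, -3.137, 0.004]
wrist_force: [0.0, 0.1, -0.0]
width: 0.999
grip_force: 0.0
```

Emit:
servo_tool(targets=[{"hand": -1, "x": 0, "y": 0, "z": 0, "roll": 0}, {"hand": 1, "x": 0, "y": 0, "z": 0, "roll": 0}, {"hand": 1, "x": 0, "y": 0, "z": 0, "roll": 0}, {"hand": 1, "x": 0, "y": 0, "z": 0, "roll": 0}, {"hand": 1, "x": 0, "y": 0, "z": 0, "roll": 0}, {"hand": 1, "x": 0, "y": 0, "z": 0, "roll": 0}, {"hand": 1, "x": 0, "y": 0, "z": 0, "roll": 0}, {"hand": 1, "x": 0, "y": 0, "z": 0, "roll": 0}, {"hand": 1, "x": 0, "y": 0, "z": 0, "roll": 0}])

```text
time: 13.77
tool_pos: [0.5261, 0.3589, 0.0577]
tcp_rot: [-0.05, 3.139, 0.002]
wrist_force: [-0.4, -0.5, 6.5]
width: 0.467
grip_force: 30.4
```

```bash
python3 - <<'E'
from h import *
s=bot.read_state(); print(s['tool_pos'],s['wrist_force'])
E
```

```text
[0.52614533 0.35885613 0.05773591] [-0.36580647 -0.45324461  6.46521143]
```

Emit:
servo_tool(targets=[{"hand": 1, "x": 0, "y": 0, "z": -0.04, "roll": 0}, {"hand": 1, "x": 0, "y": 0, "z": -0.08, "roll": 0}, {"hand": 1, "x": 0, "y": 0, "z": -0.16, "roll": 0}, {"hand": 1, "x": 0, "y": 0, "z": -0.24, "roll": 0}, {"hand": 1, "x": 0, "y": 0, "z": -0.32, "roll": 0}, {"hand": 1, "x": 0, "y": 0, "z": -0.4, "roll": 0}, {"hand": 1, "x": 0, "y": 0, "z": -0.4, "roll": 0}])

```text
time: 14.35
tool_pos: [0.5293, 0.3608, 0.2671]
tcp_rot: [-0.05, 3.127, 0.013]
wrist_force: [1.9, 0.5, 0.9]
width: 0.465
grip_force: 30.9
```

```bash
python3 - <<'E'
from h import *
go([.46,.08,.25],40)
E
```

```text
x 0.1567 y -0.5572 z 0.0274 roll 0.2879 tool-y yaw now 91.8 tilt -0.9999 q6 -1.04 rows 9
```

Emit:
servo_tool(targets=[{"hand": 1, "x": 0.157, "y": -0.557, "z": 0.027, "roll": 0.34}, {"hand": 1, "x": 0.157, "y": -0.557, "z": 0.027, "roll": 0.34}, {"hand": 1, "x": 0.157, "y": -0.557, "z": 0.027, "roll": 0.34}, {"hand": 1, "x": 0.157, "y": -0.557, "z": 0.027, "roll": 0.34}, {"hand": 1, "x": 0.157, "y": -0.557, "z": 0.027, "roll": 0.34}, {"hand": 1, "x": 0.157, "y": -0.557, "z": 0.027, "roll": 0.34}, {"hand": 1, "x": 0.157, "y": -0.557, "z": 0.027, "roll": 0.34}, {"hand": 1, "x": 0.157, "y": -0.557, "z": 0.027, "roll": 0.34}, {"hand": 1, "x": 0.157, "y": -0.557, "z": 0.027, "roll": 0.34}])

```text
time: 15.1
tool_pos: [0.4544, 0.0749, 0.2418]
tcp_rot: [-1.57, -2.721, 0.001]
wrist_force: [-0.5, 0.6, -1.4]
width: 0.467
grip_force: 31.4
```

```bash
python3 - <<'E'
from h import *
place(.1012,.20)
E
```

```text
[ 0.4512 -0.1483]
x -0.3834 y -0.2287 z 0.0838 roll 0.2292 tool-y yaw now 30.0 tilt -1.0000 q6 -0.41 rows 7
```

Emit:
servo_tool(targets=[{"hand": 1, "x": -0.383, "y": -0.229, "z": 0, "roll": 0.229}, {"hand": 1, "x": -0.383, "y": -0.229, "z": 0, "roll": 0.229}, {"hand": 1, "x": -0.383, "y": -0.229, "z": 0, "roll": 0.229}, {"hand": 1, "x": -0.383, "y": -0.229, "z": 0, "roll": 0.229}, {"hand": 1, "x": -0.383, "y": -0.229, "z": 0, "roll": 0.229}, {"hand": 1, "x": -0.383, "y": -0.229, "z": 0.084, "roll": 0.229}, {"hand": 1, "x": -0.383, "y": -0.229, "z": 0.084, "roll": 0.229}, {"hand": 1, "x": -0.383, "y": -0.229, "z": 0.084, "roll": 0.229}, {"hand": 1, "x": -0.383, "y": -0.229, "z": 0.084, "roll": 0.229}, {"hand": 1, "x": -0.383, "y": -0.229, "z": 0.084, "roll": 0.229}])

```text
time: 15.93
tool_pos: [0.4552, -0.145, 0.2017]
tcp_rot: [2.414, 2.008, 0.002]
wrist_force: [-0.9, -0.4, -0.2]
width: 0.465
grip_force: 31.6
```

```bash
python3 - <<'E'
from h import *
im,c=shot('h2'); 
g=im.max(2); 
for col in (203,208,213,230,240,270,280,295,300): print(col,g[176:204:2,col])
place(.1012,.075)
E
```

```text
203 [248 247 247 247 219 118  67  49  51  53  48  51  52  46]
208 [247 247 247 243 158  60  52  50  53  46  53  47  47  47]
213 [247 247 247 246 237 159  62  50  51  48  49  45  48  43]
230 [241 237 237 236 241 235 236 231 152  49  44  45  44  43]
240 [248 247 225 169 166 164 163 153  82  40  44  43  36  39]
270 [215 227 230 212 173 170 173 129  52  40  40  39  37  38]
280 [248 247 229 178 168 172 167 110  48  43  44  41  42  40]
295 [242 218 160  63  51  50  48  48  48  47  52  49  49  50]
300 [247 247 228 117  63  56  52  49  53  51  51  52  49  51]
[ 0.4512 -0.1483]
x -0.0080 y -0.0078 z 0.2542 roll 0.0043 tool-y yaw now -10.5 tilt -1.0000 q6 -0.18 rows 5
```

Emit:
servo_tool(targets=[{"hand": 1, "x": -0.009, "y": -0.008, "z": 0.04, "roll": 0.004}, {"hand": 1, "x": -0.009, "y": -0.008, "z": 0.1, "roll": 0.004}, {"hand": 1, "x": -0.009, "y": -0.008, "z": 0.15, "roll": 0.004}, {"hand": 1, "x": -0.009, "y": -0.008, "z": 0.19, "roll": 0.004}, {"hand": 1, "x": -0.009, "y": -0.008, "z": 0.19, "roll": 0.004}, {"hand": 1, "x": -0.009, "y": -0.008, "z": 0.19, "roll": 0.004}, {"hand": 1, "x": -0.009, "y": -0.008, "z": 0.19, "roll": 0.004}, {"hand": 1, "x": -0.009, "y": -0.008, "z": 0.19, "roll": 0.004}])

```text
time: 16.65
tool_pos: [0.4518, -0.1498, 0.1081]
tcp_rot: [2.426, 1.99, 0.003]
wrist_force: [0.2, -0.3, -0.8]
width: 0.465
grip_force: 31.6
```

```bash
python3 - <<'E'
from h import *
place(.1012,.070,.0005); print(bot.read_state()['tool_pos'])
E
```

```text
[ 0.4511 -0.1488]
x 0.0019 y -0.0019 z 0.0762 roll -0.0002 tool-y yaw now -11.3 tilt -1.0000 q6 -0.18 rows 2
[ 0.45175123 -0.14980673  0.10811512]
```

Emit:
servo_tool(targets=[{"hand": 1, "x": 0.002, "y": -0.003, "z": 0.03, "roll": 0}, {"hand": 1, "x": 0.002, "y": -0.003, "z": 0.05, "roll": 0}, {"hand": 1, "x": 0.002, "y": -0.003, "z": 0.062, "roll": 0}, {"hand": 1, "x": 0.002, "y": -0.003, "z": 0.068, "roll": 0}, {"hand": 1, "x": 0.002, "y": -0.003, "z": 0.072, "roll": 0}, {"hand": 1, "x": 0.002, "y": -0.003, "z": 0.075, "roll": 0}, {"hand": 1, "x": 0.002, "y": -0.003, "z": 0.077, "roll": 0}, {"hand": 1, "x": 0.002, "y": -0.003, "z": 0.079, "roll": 0}, {"hand": 1, "x": 0.002, "y": -0.003, "z": 0.079, "roll": 0}, {"hand": 1, "x": 0.002, "y": -0.003, "z": 0.079, "roll": 0}])

```text
time: 17.48
tool_pos: [0.4512, -0.149, 0.0697]
tcp_rot: [2.427, 1.988, 0.004]
wrist_force: [0.0, 1.6, 16.2]
width: 0.463
grip_force: 33.0
```

Seated: z rose exactly 12 mm from the height at grip. Release and look.

Emit:
servo_tool(targets=[{"hand": 1, "x": 0, "y": 0, "z": -0.003, "roll": 0}, {"hand": 0.3, "x": 0, "y": 0, "z": -0.003, "roll": 0}, {"hand": -0.2, "x": 0, "y": 0, "z": -0.003, "roll": 0}, {"hand": -1, "x": 0, "y": 0, "z": -0.003, "roll": 0}, {"hand": -1, "x": 0, "y": 0, "z": -0.003, "roll": 0}, {"hand": -1, "x": 0, "y": 0, "z": -0.003, "roll": 0}, {"hand": -1, "x": 0, "y": 0, "z": -0.06, "roll": 0}, {"hand": -1, "x": 0, "y": 0, "z": -0.14, "roll": 0}, {"hand": -1, "x": 0, "y": 0, "z": -0.22, "roll": 0}, {"hand": -1, "x": 0, "y": 0, "z": -0.28, "roll": 0}])

```text
time: 18.32
tool_pos: [0.4483, -0.1482, 0.2084]
tcp_rot: [2.43, 1.991, 0.0]
wrist_force: [0.6, -1.1, -0.7]
width: 1.001
grip_force: 0.0
```

Emit:
servo_tool(targets=[{"hand": -1, "x": -0.16, "y": 0, "z": 0, "roll": 0}, {"hand": -1, "x": -0.16, "y": 0, "z": 0, "roll": 0}, {"hand": -1, "x": -0.16, "y": 0, "z": 0, "roll": 0}, {"hand": -1, "x": -0.16, "y": 0, "z": 0, "roll": 0}, {"hand": -1, "x": -0.16, "y": 0, "z": 0, "roll": 0}, {"hand": -1, "x": -0.16, "y": 0, "z": 0, "roll": 0}])

```text
time: 18.82
tool_pos: [0.4322, -0.2255, 0.2052]
tcp_rot: [-2.428, -1.99, 0.001]
wrist_force: [0.3, 0.6, 0.8]
width: 1.0
grip_force: 0.0
```

```bash
python3 - <<'E'
from h import *
shot('p2'); prof('p2',.10); prof('p2',.05)
print(plane(cam('top'),[(355,170),(367,200)],.05).round(3))
above((.479,-.438),-80,.22)
go([.44,-.30,.25],-50)
E
```

```text
lat 26: edges 84.0 116.8 mid 100.4 width 32.8
lat -26: edges 86.0 119.0 mid 102.5 width 33.0
s = 101.4 mm
lat 26: edges 26.0 70.5 mid 48.3 width 44.5
lat -26: edges 26.0 71.0 mid 48.5 width 45.0
s = 48.4 mm
[[ 0.588 -0.391  0.05 ]
 [ 0.477 -0.433  0.05 ]]
x -0.4567 y 0.0254 z -0.0297 roll 0.3818 tool-y yaw now -11.3 tilt -1.0000 q6 -0.34 rows 11
x -0.1432 y 0.0440 z -0.0895 roll 0.2151 tool-y yaw now -11.3 tilt -1.0000 q6 -0.34 rows 7
```

View pics/p2.png

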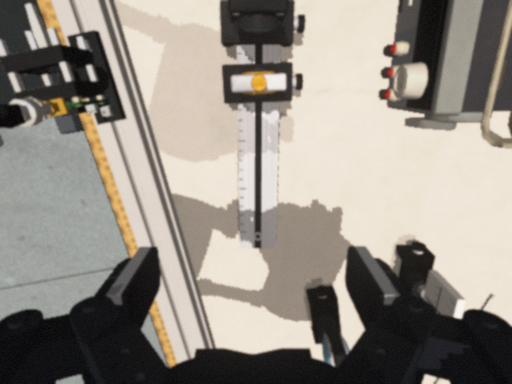

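The pinhole stands at s = 101.4 mm, 49.8 mm beyond the small lens, but it's turned about 2.3°. Its plate tilts from (224,85) to (292,81) in this view. I'll regrip at its own angle and turn it square.

```bash
python3 - <<'E'
from h import *
place(.1013,.070,0,-8.9)
E
```

```text
[ 0.4512 -0.1484]
x 0.1583 y 0.0073 z 0.2709 roll -0.0132 tool-y yaw now -11.3 tilt -1.0000 q6 -0.34 rows 5
```

Emit:
servo_tool(targets=[{"hand": -1, "x": 0.158, "y": 0.007, "z": 0, "roll": -0.013}, {"hand": -1, "x": 0.158, "y": 0.007, "z": 0, "roll": -0.013}, {"hand": -1, "x": 0.158, "y": 0.007, "z": 0, "roll": -0.013}, {"hand": -1, "x": 0.158, "y": 0.007, "z": 0.03, "roll": -0.013}, {"hand": -1, "x": 0.158, "y": 0.007, "z": 0.1, "roll": -0.013}, {"hand": -1, "x": 0.158, "y": 0.007, "z": 0.16, "roll": -0.013}, {"hand": -1, "x": 0.158, "y": 0.007, "z": 0.22, "roll": -0.013}, {"hand": -1, "x": 0.158, "y": 0.007, "z": 0.26, "roll": -0.013}, {"hand": -1, "x": 0.158, "y": 0.007, "z": 0.271, "roll": -0.013}, {"hand": -1, "x": 0.158, "y": 0.007, "z": 0.271, "roll": -0.013}])

```text
time: 19.7
tool_pos: [0.4498, -0.1485, 0.0686]
tcp_rot: [-2.384, -2.039, 0.004]
wrist_force: [0.2, -1.3, 0.2]
width: 0.998
grip_force: 0.0
```

Emit:
servo_tool(targets=[{"hand": -1, "x": 0, "y": 0, "z": 0, "roll": 0}, {"hand": 1, "x": 0, "y": 0, "z": 0, "roll": 0}, {"hand": 1, "x": 0, "y": 0, "z": 0, "roll": 0}, {"hand": 1, "x": 0, "y": 0, "z": 0, "roll": 0}, {"hand": 1, "x": 0, "y": 0, "z": 0, "roll": 0}, {"hand": 1, "x": 0, "y": 0, "z": 0, "roll": 0}, {"hand": 1, "x": 0, "y": 0, "z": 0, "roll": 0}])

```text
time: 20.28
tool_pos: [0.4524, -0.1502, 0.0719]
tcp_rot: [2.388, 2.039, 0.001]
wrist_force: [-1.1, 0.1, 5.9]
width: 0.462
grip_force: 33.2
```

```bash
python3 - <<'E'
from h import *
place(.1013,.070,0,-11.24); s=bot.read_state(); print(s['tool_pos'],s['wrist_force'])
E
```

```text
[ 0.4512 -0.1484]
x 0.0032 y -0.0028 z 0.0039 roll 0.0125 tool-y yaw now -9.0 tilt -1.0000 q6 -0.22 rows 2
[ 0.45236851 -0.15019117  0.07193615] [-1.08884253  0.06912301  5.87796534]
```

Emit:
servo_tool(targets=[{"hand": 1, "x": 0, "y": 0, "z": -0.005, "roll": 0}, {"hand": 1, "x": 0, "y": 0, "z": -0.006, "roll": 0.013}, {"hand": 1, "x": 0, "y": 0, "z": -0.006, "roll": 0.013}, {"hand": 1, "x": 0, "y": 0, "z": -0.003, "roll": 0.013}, {"hand": 1, "x": 0, "y": 0, "z": 0, "roll": 0.013}, {"hand": 1, "x": 0, "y": 0, "z": 0.003, "roll": 0.013}, {"hand": 1, "x": 0, "y": 0, "z": 0.003, "roll": 0.013}])

```text
time: 20.87
tool_pos: [0.4518, -0.1499, 0.0718]
tcp_rot: [-2.428, -1.992, 0.001]
wrist_force: [-8.4, 2.7, 22.1]
width: 0.47
grip_force: 34.5
```

Emit:
servo_tool(targets=[{"hand": 1, "x": 0, "y": 0, "z": -0.002, "roll": 0}, {"hand": 0.3, "x": 0, "y": 0, "z": -0.002, "roll": 0}, {"hand": -0.2, "x": 0, "y": 0, "z": -0.002, "roll": 0}, {"hand": -1, "x": 0, "y": 0, "z": -0.003, "roll": 0}, {"hand": -1, "x": 0, "y": 0, "z": -0.003, "roll": 0}, {"hand": -1, "x": 0, "y": 0, "z": -0.003, "roll": 0}, {"hand": -1, "x": 0, "y": 0, "z": -0.06, "roll": 0}, {"hand": -1, "x": 0, "y": 0, "z": -0.14, "roll": 0}, {"hand": -1, "x": 0, "y": 0, "z": -0.22, "roll": 0}, {"hand": -1, "x": 0, "y": 0, "z": -0.28, "roll": 0}])

```text
time: 21.7
tool_pos: [0.4522, -0.1501, 0.2119]
tcp_rot: [2.428, 1.99, 0.001]
wrist_force: [0.5, -0.5, 0.2]
width: 0.999
grip_force: 0.0
```

Emit:
servo_tool(targets=[{"hand": -1, "x": -0.16, "y": 0, "z": 0, "roll": 0}, {"hand": -1, "x": -0.16, "y": 0, "z": 0, "roll": 0}, {"hand": -1, "x": -0.16, "y": 0, "z": 0, "roll": 0}, {"hand": -1, "x": -0.16, "y": 0, "z": 0, "roll": 0}, {"hand": -1, "x": -0.16, "y": 0, "z": 0, "roll": 0}, {"hand": -1, "x": -0.16, "y": 0, "z": 0, "roll": 0}])

```text
time: 22.2
tool_pos: [0.4357, -0.2273, 0.2084]
tcp_rot: [-2.428, -1.991, 0.0]
wrist_force: [-1.1, -0.1, -0.5]
width: 0.999
grip_force: 0.0
```

```bash
python3 - <<'E'
from h import *
shot('p3'); prof('p3',.10)
im,c=load('p2'); P=plane(c,[(322,293),(413,250)],.026); print(P.round(3))
go([.44,-.30,.25],-50)
E
```

```text
lat 26: edges 84.8 118.0 mid 101.4 width 33.3
lat -26: edges 85.0 118.0 mid 101.5 width 33.0
s = 101.4 mm
[[ 0.48  -0.394  0.026]
 [ 0.587 -0.357  0.026]]
x -0.1411 y 0.0366 z -0.0832 roll 0.2151 tool-y yaw now -11.3 tilt -1.0000 q6 -0.33 rows 7
```

The pinhole is square now at 101.4 mm. Next, look straight down on the large lens.

```bash
python3 - <<'E'
from h import *
above((.479,-.43),-88,.22)
E
```

```text
x -0.4177 y 0.0083 z -0.0234 roll 0.4263 tool-y yaw now -11.3 tilt -1.0000 q6 -0.33 rows 12
```

Emit:
servo_tool(targets=[{"hand": -1, "x": -0.418, "y": 0.008, "z": -0.023, "roll": 0.426}, {"hand": -1, "x": -0.418, "y": 0.008, "z": -0.023, "roll": 0.426}, {"hand": -1, "x": -0.418, "y": 0.008, "z": -0.023, "roll": 0.426}, {"hand": -1, "x": -0.418, "y": 0.008, "z": -0.023, "roll": 0.426}, {"hand": -1, "x": -0.418, "y": 0.008, "z": -0.023, "roll": 0.426}, {"hand": -1, "x": -0.418, "y": 0.008, "z": -0.023, "roll": 0.426}, {"hand": -1, "x": -0.418, "y": 0.008, "z": -0.023, "roll": 0.426}, {"hand": -1, "x": -0.418, "y": 0.008, "z": -0.023, "roll": 0.426}, {"hand": -1, "x": -0.418, "y": 0.008, "z": -0.023, "roll": 0.426}, {"hand": -1, "x": -0.418, "y": 0.008, "z": -0.023, "roll": 0.426}])

```text
time: 23.08
tool_pos: [0.3994, -0.433, 0.2201]
tcp_rot: [-3.135, -0.185, 0.001]
wrist_force: [0.2, 0.1, 0.4]
width: 1.001
grip_force: 0.0
```

Emit:
servo_tool(targets=[{"hand": -1, "x": 0, "y": 0, "z": 0, "roll": 0.028}, {"hand": -1, "x": 0, "y": 0, "z": 0, "roll": 0.028}, {"hand": -1, "x": 0, "y": 0, "z": 0, "roll": 0.028}, {"hand": -1, "x": 0, "y": 0, "z": 0, "roll": 0.028}])

```text
time: 23.42
tool_pos: [0.3992, -0.4333, 0.2205]
tcp_rot: [-3.141, -0.06, 0.0]
wrist_force: [1.3, 0.0, -0.0]
width: 1.0
grip_force: 0.0
```

```bash
python3 - <<'E'
from h import *
im,c=shot('w4'); s=bot.read_state(); print(s['tool_pos'],s['q'][5])
go([.479,-.43,.2],-88)
for t in (70,80): foot('w4',(.479,-.43),thr=t,cl=31)
E
```

```text
[ 0.39911129 -0.43346826  0.22052035] 0.664169728020563
x 0.1599 y -0.0009 z 0.0410 roll 0.0009 tool-y yaw now -87.8 tilt -1.0000 q6 0.66 rows 3Traceback (most recent call last):
  File "<stdin>", line 4, in <module>
  File "h.py", line 44, in foot
    b=min((k for k in cs if cv2.contourArea(k)>2000),key=lambda k:np.hypot(*(k.reshape(-1,2).mean(0)-n)))
ValueError: min() iterable argument is empty
```

View pics/w4.png

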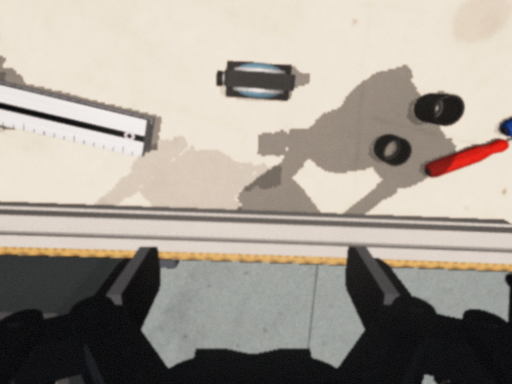

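```bash
python3 - <<'E'
from h import *
for t,cl,op in ((95,31,.014),(110,31,.014),(110,41,.02),(125,41,.02)):
    try: foot('w4',(.479,-.43),thr=t,cl=cl,op=op)
    except ValueError: print(t,'none')
im,c=load('w4'); print(im[50:110:3,240].max(1)); print(im[50:110:3,280].max(1))
E
```

```text
foot ctr [ 0.479  -0.4355] size mm [31.986167907714844, 72.15997314453125] long-axis yaw 88.3
foot ctr [ 0.4788 -0.4354] size mm [32.3789176940918, 73.17909240722656] long-axis yaw 88.0
foot ctr [ 0.4784 -0.4361] size mm [32.11714172363281, 70.80747985839844] long-axis yaw 86.8
foot ctr [ 0.4788 -0.4364] size mm [32.84374237060547, 72.17054748535156] long-axis yaw 88.4
[239 239 238 235  89  99 186  90  76  72  71  71 108 190 122  61 191 237
 238 239]
[239 238 238 240 237  90  71 154  81  70  69  68  66  88 117  54  58 211
 238 237]
```

View pics/w4_r.png

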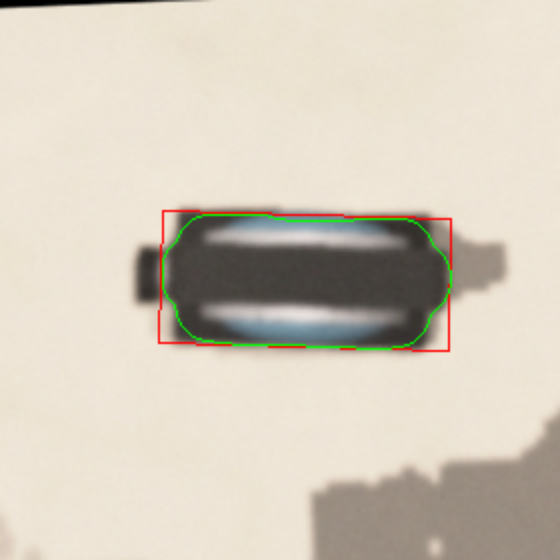

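The large lens foot spans (176,213) to (433,347) in the crop, centred at about world (.479,−.4361), tool yaw −91.9°.

```bash
python3 - <<'E'
from h import *
go([.479,-.4361,.053],-91.9)
E
```

```text
x 0.1595 y 0.0114 z 0.3350 roll 0.0226 tool-y yaw now -87.8 tilt -1.0000 q6 0.66 rows 6
```

Emit:
servo_tool(targets=[{"hand": -1, "x": 0.159, "y": 0.011, "z": 0, "roll": 0.023}, {"hand": -1, "x": 0.159, "y": 0.011, "z": 0, "roll": 0.023}, {"hand": -1, "x": 0.159, "y": 0.011, "z": 0.02, "roll": 0.023}, {"hand": -1, "x": 0.159, "y": 0.011, "z": 0.08, "roll": 0.023}, {"hand": -1, "x": 0.159, "y": 0.011, "z": 0.15, "roll": 0.023}, {"hand": -1, "x": 0.159, "y": 0.011, "z": 0.22, "roll": 0.023}, {"hand": -1, "x": 0.159, "y": 0.011, "z": 0.28, "roll": 0.023}, {"hand": -1, "x": 0.159, "y": 0.011, "z": 0.32, "roll": 0.023}, {"hand": -1, "x": 0.159, "y": 0.011, "z": 0.335, "roll": 0.023}, {"hand": -1, "x": 0.159, "y": 0.011, "z": 0.335, "roll": 0.023}])

```text
time: 24.3
tool_pos: [0.4768, -0.435, 0.0502]
tcp_rot: [-3.137, 0.057, 0.006]
wrist_force: [0.1, 1.0, 0.2]
width: 1.003
grip_force: 0.0
```

Emit:
servo_tool(targets=[{"hand": -1, "x": 0, "y": 0, "z": 0, "roll": 0}, {"hand": 1, "x": 0, "y": 0, "z": 0, "roll": 0}, {"hand": 1, "x": 0, "y": 0, "z": 0, "roll": 0}, {"hand": 1, "x": 0, "y": 0, "z": 0, "roll": 0}, {"hand": 1, "x": 0, "y": 0, "z": 0, "roll": 0}, {"hand": 1, "x": 0, "y": 0, "z": 0, "roll": 0}, {"hand": 1, "x": 0, "y": 0, "z": 0, "roll": 0}, {"hand": 1, "x": 0, "y": 0, "z": 0, "roll": 0}])

```text
time: 24.97
tool_pos: [0.4798, -0.4376, 0.0557]
tcp_rot: [3.139, -0.058, 0.005]
wrist_force: [-0.1, 1.5, 5.7]
width: 0.642
grip_force: 33.1
```

Emit:
servo_tool(targets=[{"hand": 1, "x": 0, "y": 0, "z": -0.04, "roll": 0}, {"hand": 1, "x": 0, "y": 0, "z": -0.08, "roll": 0}, {"hand": 1, "x": 0, "y": 0, "z": -0.16, "roll": 0}, {"hand": 1, "x": 0, "y": 0, "z": -0.24, "roll": 0}, {"hand": 1, "x": 0, "y": 0, "z": -0.32, "roll": 0}, {"hand": 1, "x": 0, "y": 0, "z": -0.34, "roll": 0}, {"hand": 1, "x": 0, "y": 0, "z": -0.34, "roll": 0}])

```text
time: 25.55
tool_pos: [0.4807, -0.4391, 0.2294]
tcp_rot: [3.133, -0.058, 0.012]
wrist_force: [-0.8, 0.2, -1.0]
width: 0.638
grip_force: 33.0
```

```bash
python3 - <<'E'
from h import *
place(.1762,.20)
E
```

```text
[ 0.4366 -0.2218]
x -0.1047 y -0.4313 z 0.0547 roll -0.4494 tool-y yaw now -92.1 tilt -0.9999 q6 0.83 rows 13
```

Emit:
servo_tool(targets=[{"hand": 1, "x": -0.105, "y": -0.431, "z": 0.02, "roll": -0.449}, {"hand": 1, "x": -0.105, "y": -0.431, "z": 0.02, "roll": -0.449}, {"hand": 1, "x": -0.105, "y": -0.431, "z": 0.02, "roll": -0.449}, {"hand": 1, "x": -0.105, "y": -0.431, "z": 0.02, "roll": -0.449}, {"hand": 1, "x": -0.105, "y": -0.431, "z": 0.02, "roll": -0.449}, {"hand": 1, "x": -0.105, "y": -0.431, "z": 0.02, "roll": -0.449}, {"hand": 1, "x": -0.105, "y": -0.431, "z": 0.02, "roll": -0.449}, {"hand": 1, "x": -0.105, "y": -0.431, "z": 0.02, "roll": -0.449}, {"hand": 1, "x": -0.105, "y": -0.431, "z": 0.02, "roll": -0.449}, {"hand": 1, "x": -0.105, "y": -0.431, "z": 0.02, "roll": -0.449}])

```text
time: 26.38
tool_pos: [0.4323, -0.2182, 0.2101]
tcp_rot: [-2.572, -1.797, 0.003]
wrist_force: [-0.4, 0.2, -1.9]
width: 0.638
grip_force: 33.0
```

```bash
python3 - <<'E'
from h import *
place(.1762,.115)
E
```

```text
[ 0.4366 -0.2218]
x -0.0040 y 0.0115 z 0.1902 roll -0.0493 tool-y yaw now -20.1 tilt -1.0000 q6 -0.17 rows 4
```

Emit:
servo_tool(targets=[{"hand": 1, "x": -0.004, "y": 0.011, "z": 0, "roll": -0.049}, {"hand": 1, "x": -0.004, "y": 0.011, "z": 0.04, "roll": -0.049}, {"hand": 1, "x": -0.004, "y": 0.011, "z": 0.1, "roll": -0.049}, {"hand": 1, "x": -0.004, "y": 0.011, "z": 0.15, "roll": -0.049}, {"hand": 1, "x": -0.004, "y": 0.011, "z": 0.18, "roll": -0.049}, {"hand": 1, "x": -0.004, "y": 0.011, "z": 0.19, "roll": -0.049}, {"hand": 1, "x": -0.004, "y": 0.011, "z": 0.19, "roll": -0.049}, {"hand": 1, "x": -0.004, "y": 0.011, "z": 0.19, "roll": -0.049}, {"hand": 1, "x": -0.004, "y": 0.011, "z": 0.19, "roll": -0.049}])

```text
time: 27.13
tool_pos: [0.4391, -0.2236, 0.119]
tcp_rot: [2.435, 1.983, 0.001]
wrist_force: [1.6, 0.5, -1.5]
width: 0.641
grip_force: 33.0
```

```bash
python3 - <<'E'
from h import *
im,c=shot('h3'); g=im.max(2)
for col in (203,208,213,230,240,270,280,295,300): print(col,g[176:204:2,col])
place(.1762,.068); print(bot.read_state()['tool_pos'])
E
```

```text
203 [232 232 233 225 112  44  42  41  39  43  40  40  43  41]
208 [233 233 232 223 119  49  44  43  46  40  39  41  43  41]
213 [235 235 233 233 234 228 166  88  61  43  40  40  41  39]
230 [221 222 226 227 226 207 158 108  91  42  36  39  35  32]
240 [228 227 225 228 224 198 145 123  87  36  32  35  37  33]
270 [222 221 219 219 220 213 151 114  74  41  36  39  38  37]
280 [246 246 245 243 214 159 171 156  91  45  42  42  38  39]
295 [248 244 198 139  58  52  47  48  47  50  50  47  47  47]
300 [248 248 248 245 228 163  82  55  51  54  46  51  50  50]
[ 0.4366 -0.2218]
x 0.0027 y -0.0065 z 0.1028 roll -0.0025 tool-y yaw now -11.7 tilt -1.0000 q6 -0.32 rows 3
[ 0.43943419 -0.22373754  0.11942063]
```

Emit:
servo_tool(targets=[{"hand": 1, "x": 0.003, "y": -0.007, "z": 0.04, "roll": -0.002}, {"hand": 1, "x": 0.003, "y": -0.007, "z": 0.07, "roll": -0.002}, {"hand": 1, "x": 0.003, "y": -0.007, "z": 0.085, "roll": -0.002}, {"hand": 1, "x": 0.003, "y": -0.007, "z": 0.092, "roll": -0.002}, {"hand": 1, "x": 0.003, "y": -0.007, "z": 0.096, "roll": -0.002}, {"hand": 1, "x": 0.003, "y": -0.007, "z": 0.099, "roll": -0.002}, {"hand": 1, "x": 0.003, "y": -0.007, "z": 0.102, "roll": -0.002}, {"hand": 1, "x": 0.003, "y": -0.007, "z": 0.105, "roll": -0.002}, {"hand": 1, "x": 0.003, "y": -0.007, "z": 0.105, "roll": -0.002}, {"hand": 1, "x": 0.003, "y": -0.007, "z": 0.105, "roll": -0.002}])

```text
time: 28.02
tool_pos: [0.4375, -0.2221, 0.0672]
tcp_rot: [2.427, 1.988, 0.003]
wrist_force: [4.9, -0.4, 2.8]
width: 0.641
grip_force: 31.2
```

Emit:
servo_tool(targets=[{"hand": 1, "x": 0, "y": 0.002, "z": 0.002, "roll": 0}, {"hand": 1, "x": 0, "y": 0.002, "z": 0.003, "roll": 0}, {"hand": 1, "x": 0, "y": 0.002, "z": 0.003, "roll": 0}, {"hand": 1, "x": 0, "y": 0.002, "z": 0.003, "roll": 0}])

```text
time: 28.35
tool_pos: [0.4376, -0.2223, 0.0672]
tcp_rot: [2.428, 1.99, 0.001]
wrist_force: [-1.7, -0.2, 16.6]
width: 0.642
grip_force: 32.4
```

Seated. Release, back off and check.

Emit:
servo_tool(targets=[{"hand": 1, "x": 0, "y": 0, "z": -0.003, "roll": 0}, {"hand": 0.2, "x": 0, "y": 0, "z": -0.003, "roll": 0}, {"hand": -0.4, "x": 0, "y": 0, "z": -0.003, "roll": 0}, {"hand": -1, "x": 0, "y": 0, "z": -0.003, "roll": 0}, {"hand": -1, "x": 0, "y": 0, "z": -0.003, "roll": 0}, {"hand": -1, "x": 0, "y": 0, "z": -0.003, "roll": 0}, {"hand": -1, "x": 0, "y": 0, "z": -0.06, "roll": 0}, {"hand": -1, "x": 0, "y": 0, "z": -0.14, "roll": 0}, {"hand": -1, "x": 0, "y": 0, "z": -0.22, "roll": 0}, {"hand": -1, "x": 0, "y": 0, "z": -0.28, "roll": 0}])

```text
time: 29.18
tool_pos: [0.4362, -0.2212, 0.2064]
tcp_rot: [2.43, 1.991, -0.0]
wrist_force: [0.6, 0.3, -0.7]
width: 1.004
grip_force: 0.0
```

Emit:
servo_tool(targets=[{"hand": -1, "x": -0.16, "y": 0, "z": 0, "roll": 0}, {"hand": -1, "x": -0.16, "y": 0, "z": 0, "roll": 0}, {"hand": -1, "x": -0.16, "y": 0, "z": 0, "roll": 0}, {"hand": -1, "x": -0.16, "y": 0, "z": 0, "roll": 0}, {"hand": -1, "x": -0.16, "y": 0, "z": 0, "roll": 0}, {"hand": -1, "x": -0.16, "y": 0, "z": 0, "roll": 0}])

```text
time: 29.68
tool_pos: [0.4201, -0.2984, 0.2031]
tcp_rot: [-2.428, -1.99, 0.0]
wrist_force: [-0.3, 0.9, 1.0]
width: 1.001
grip_force: 0.0
```

```bash
python3 - <<'E'
from h import *
shot('p4'); prof('p4',.176,lats=((.028,.031),(-.031,-.028)))
prof('p4',.176)
above((.588,-.392),-102,.22)
E
```

```text
lat 30: edges 167.0 191.5 mid 179.3 width 24.5
lat -30: edges 159.5 191.8 mid 175.6 width 32.3
s = 177.4 mm
lat 26: edges 159.5 192.5 mid 176.0 width 33.0
lat -26: edges 159.5 192.5 mid 176.0 width 33.0
s = 176.0 mm
x -0.1160 y 0.2056 z -0.0339 roll 0.5040 tool-y yaw now -11.3 tilt -1.0000 q6 -0.47 rows 14
```

Large lens at 176.0 mm and square. Now the screen.

Emit:
servo_tool(targets=[{"hand": -1, "x": -0.116, "y": 0.206, "z": -0.034, "roll": 0.5}, {"hand": -1, "x": -0.116, "y": 0.206, "z": -0.034, "roll": 0.5}, {"hand": -1, "x": -0.116, "y": 0.206, "z": -0.034, "roll": 0.5}, {"hand": -1, "x": -0.116, "y": 0.206, "z": -0.034, "roll": 0.5}, {"hand": -1, "x": -0.116, "y": 0.206, "z": -0.034, "roll": 0.5}, {"hand": -1, "x": -0.116, "y": 0.206, "z": -0.034, "roll": 0.5}, {"hand": -1, "x": -0.116, "y": 0.206, "z": -0.034, "roll": 0.5}, {"hand": -1, "x": -0.116, "y": 0.206, "z": -0.034, "roll": 0.5}, {"hand": -1, "x": -0.116, "y": 0.206, "z": -0.034, "roll": 0.5}, {"hand": -1, "x": -0.116, "y": 0.206, "z": -0.034, "roll": 0.5}])

```text
time: 30.57
tool_pos: [0.5105, -0.3752, 0.2206]
tcp_rot: [-3.135, -0.186, 0.001]
wrist_force: [0.0, -0.2, 0.3]
width: 1.002
grip_force: 0.0
```

Emit:
servo_tool(targets=[{"hand": -1, "x": 0, "y": 0, "z": 0, "roll": 0.1}, {"hand": -1, "x": 0, "y": 0, "z": 0, "roll": 0.1}, {"hand": -1, "x": 0, "y": 0, "z": 0, "roll": 0.1}, {"hand": -1, "x": 0, "y": 0, "z": 0, "roll": 0.1}, {"hand": -1, "x": 0, "y": 0, "z": 0, "roll": 0.1}, {"hand": -1, "x": 0, "y": 0, "z": 0, "roll": 0.1}])

```text
time: 31.07
tool_pos: [0.5104, -0.376, 0.2209]
tcp_rot: [-3.127, 0.295, 0.001]
wrist_force: [-0.3, 0.6, 0.7]
width: 1.0
grip_force: 0.0
```

```bash
python3 - <<'E'
from h import *
im,c=shot('w5'); go([.588,-.392,.05],-102)
foot('w5',(.588,-.392),thr=95,cl=51)
E
```

```text
x 0.1586 y 0.0019 z 0.3420 roll 0.0065 tool-y yaw now -100.8 tilt -1.0000 q6 1.09 rows 6
foot ctr [ 0.5885 -0.3942] size mm [32.397430419921875, 68.25638580322266] long-axis yaw 76.9
```

View pics/w5_r.png

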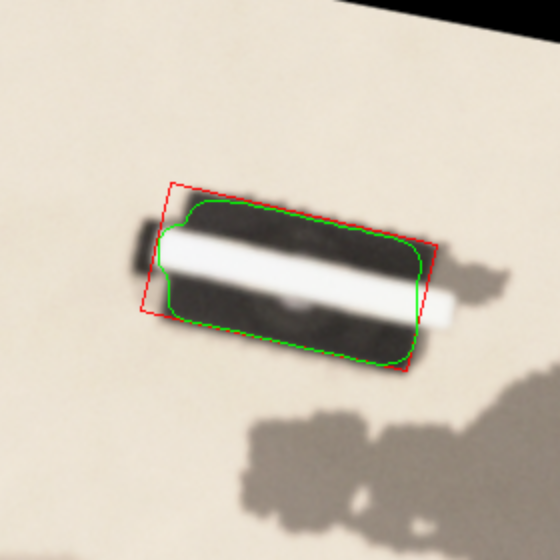

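Screen foot corners are (190,190), (437,245), (408,370) and (162,315) in the crop. The centre is at (.588,−.3968), tool yaw −102.6°.

```bash
python3 - <<'E'
from h import *
go([.588,-.3968,.052],-102.6)
E
```

```text
x 0.1604 y 0.0113 z 0.3380 roll 0.0098 tool-y yaw now -100.8 tilt -1.0000 q6 1.09 rows 6
```

Emit:
servo_tool(targets=[{"hand": -1, "x": 0.16, "y": 0.011, "z": 0, "roll": 0.01}, {"hand": -1, "x": 0.16, "y": 0.011, "z": 0, "roll": 0.01}, {"hand": -1, "x": 0.16, "y": 0.011, "z": 0.02, "roll": 0.01}, {"hand": -1, "x": 0.16, "y": 0.011, "z": 0.08, "roll": 0.01}, {"hand": -1, "x": 0.16, "y": 0.011, "z": 0.15, "roll": 0.01}, {"hand": -1, "x": 0.16, "y": 0.011, "z": 0.22, "roll": 0.01}, {"hand": -1, "x": 0.16, "y": 0.011, "z": 0.28, "roll": 0.01}, {"hand": -1, "x": 0.16, "y": 0.011, "z": 0.32, "roll": 0.01}, {"hand": -1, "x": 0.16, "y": 0.011, "z": 0.338, "roll": 0.01}, {"hand": -1, "x": 0.16, "y": 0.011, "z": 0.338, "roll": 0.01}])

```text
time: 31.95
tool_pos: [0.5857, -0.3958, 0.0486]
tcp_rot: [-3.119, 0.347, 0.008]
wrist_force: [-0.1, 1.8, 0.1]
width: 1.005
grip_force: 0.0
```

Emit:
servo_tool(targets=[{"hand": -1, "x": 0, "y": 0, "z": 0, "roll": 0}, {"hand": 1, "x": 0, "y": 0, "z": 0, "roll": 0}, {"hand": 1, "x": 0, "y": 0, "z": 0, "roll": 0}, {"hand": 1, "x": 0, "y": 0, "z": 0, "roll": 0}, {"hand": 1, "x": 0, "y": 0, "z": 0, "roll": 0}, {"hand": 1, "x": 0, "y": 0, "z": 0, "roll": 0}, {"hand": 1, "x": 0, "y": 0, "z": 0, "roll": 0}, {"hand": 1, "x": 0, "y": 0, "z": 0, "roll": 0}])

```text
time: 32.62
tool_pos: [0.5894, -0.3983, 0.0552]
tcp_rot: [3.12, -0.348, 0.006]
wrist_force: [-0.8, -0.0, 6.3]
width: 0.695
grip_force: 32.4
```

Emit:
servo_tool(targets=[{"hand": 1, "x": 0, "y": 0, "z": -0.04, "roll": 0}, {"hand": 1, "x": 0, "y": 0, "z": -0.08, "roll": 0}, {"hand": 1, "x": 0, "y": 0, "z": -0.16, "roll": 0}, {"hand": 1, "x": 0, "y": 0, "z": -0.24, "roll": 0}, {"hand": 1, "x": 0, "y": 0, "z": -0.32, "roll": 0}, {"hand": 1, "x": 0, "y": 0, "z": -0.34, "roll": 0}, {"hand": 1, "x": 0, "y": 0, "z": -0.34, "roll": 0}])

```text
time: 33.2
tool_pos: [0.5903, -0.3994, 0.2291]
tcp_rot: [3.116, -0.348, 0.015]
wrist_force: [0.4, 0.8, -0.6]
width: 0.694
grip_force: 33.1
```

```bash
python3 - <<'E'
from h import *
place(.2258,.20)
E
```

```text
[ 0.4269 -0.2705]
x -0.3761 y -0.1796 z 0.0536 roll -0.5084 tool-y yaw now -102.8 tilt -0.9999 q6 1.16 rows 14
```

Emit:
servo_tool(targets=[{"hand": 1, "x": -0.376, "y": -0.18, "z": 0.01, "roll": -0.508}, {"hand": 1, "x": -0.376, "y": -0.18, "z": 0.01, "roll": -0.508}, {"hand": 1, "x": -0.376, "y": -0.18, "z": 0.01, "roll": -0.508}, {"hand": 1, "x": -0.376, "y": -0.18, "z": 0.01, "roll": -0.508}, {"hand": 1, "x": -0.376, "y": -0.18, "z": 0.01, "roll": -0.508}, {"hand": 1, "x": -0.376, "y": -0.18, "z": 0.01, "roll": -0.508}, {"hand": 1, "x": -0.376, "y": -0.18, "z": 0.01, "roll": -0.508}, {"hand": 1, "x": -0.376, "y": -0.18, "z": 0.01, "roll": -0.508}, {"hand": 1, "x": -0.376, "y": -0.18, "z": 0.01, "roll": -0.508}, {"hand": 1, "x": -0.376, "y": -0.18, "z": 0.01, "roll": -0.508}])

```text
time: 34.03
tool_pos: [0.4226, -0.267, 0.2144]
tcp_rot: [-2.728, -1.551, 0.003]
wrist_force: [-0.3, 0.5, -1.3]
width: 0.701
grip_force: 33.1
```

```bash
python3 - <<'E'
from h import *
place(.2258,.115)
E
```

```text
[ 0.4269 -0.2705]
x -0.0016 y 0.0118 z 0.1988 roll -0.1085 tool-y yaw now -30.8 tilt -1.0000 q6 -0.08 rows 4
```

Emit:
servo_tool(targets=[{"hand": 1, "x": 0, "y": 0, "z": 0, "roll": -0.109}, {"hand": 1, "x": 0, "y": 0, "z": 0, "roll": -0.109}, {"hand": 1, "x": 0, "y": 0, "z": 0.05, "roll": -0.109}, {"hand": 1, "x": 0, "y": 0, "z": 0.12, "roll": -0.109}, {"hand": 1, "x": 0, "y": 0, "z": 0.17, "roll": -0.109}, {"hand": 1, "x": 0, "y": 0, "z": 0.195, "roll": -0.109}, {"hand": 1, "x": 0, "y": 0, "z": 0.195, "roll": -0.109}, {"hand": 1, "x": 0, "y": 0, "z": 0.195, "roll": -0.109}, {"hand": 1, "x": 0, "y": 0, "z": 0.195, "roll": -0.109}])

```text
time: 34.78
tool_pos: [0.4242, -0.2681, 0.1196]
tcp_rot: [-2.433, -1.987, 0.0]
wrist_force: [0.5, -0.7, -1.3]
width: 0.7
grip_force: 33.1
```

```bash
python3 - <<'E'
from h import *
im,c=shot('h4'); g=im.max(2)
for col in (203,208,213,230,240,270,280,295,300): print(col,g[176:204:2,col])
place(.2258,.0672); print(bot.read_state()['tool_pos'])
E
```

```text
203 [235 233 233 232 183  63  46  41  39  38  37  39  41  37]
208 [233 233 234 231 172  49  34  35  38  39  37  37  38  39]
213 [232 233 234 233 230 211 130  50  40  42  36  36  36  34]
230 [231 233 210 152 128 138 155 151 144  78  31  30  36  27]
240 [219 221 219 220 220 220 180 121 108  61  28  34  32  28]
270 [218 218 220 216 219 215 169 121 108  55  28  32  31  36]
280 [220 218 219 224 219 219 183 122 112  63  33  36  35  35]
295 [248 247 240 189 113  43  44  43  36  37  41  44  44  41]
300 [247 247 247 245 216 105  53  47  41  44  41  45  44  40]
[ 0.4269 -0.2705]
x -0.0029 y 0.0049 z 0.1065 roll -0.0015 tool-y yaw now -11.5 tilt -1.0000 q6 -0.41 rows 3
[ 0.4247686  -0.26851368  0.12043033]
```

Emit:
servo_tool(targets=[{"hand": 1, "x": -0.003, "y": 0.004, "z": 0.04, "roll": -0.001}, {"hand": 1, "x": -0.003, "y": 0.004, "z": 0.07, "roll": -0.001}, {"hand": 1, "x": -0.003, "y": 0.004, "z": 0.085, "roll": -0.001}, {"hand": 1, "x": -0.003, "y": 0.004, "z": 0.093, "roll": -0.001}, {"hand": 1, "x": -0.003, "y": 0.004, "z": 0.098, "roll": -0.001}, {"hand": 1, "x": -0.003, "y": 0.004, "z": 0.102, "roll": -0.001}, {"hand": 1, "x": -0.003, "y": 0.004, "z": 0.105, "roll": -0.001}, {"hand": 1, "x": -0.003, "y": 0.004, "z": 0.108, "roll": -0.001}, {"hand": 1, "x": -0.003, "y": 0.004, "z": 0.108, "roll": -0.001}, {"hand": 1, "x": -0.003, "y": 0.004, "z": 0.108, "roll": -0.001}])

```text
time: 35.67
tool_pos: [0.4274, -0.2708, 0.067]
tcp_rot: [2.427, 1.989, 0.002]
wrist_force: [4.3, -0.2, 4.4]
width: 0.702
grip_force: 33.3
```

```bash
python3 - <<'E'
from h import *
place(.2258,.0672); s=bot.read_state(); print(s['tool_pos'],s['wrist_force'])
E
```

```text
[ 0.4269 -0.2705]
x 0.0005 y -0.0009 z -0.0004 roll -0.0005 tool-y yaw now -11.3 tilt -1.0000 q6 -0.42 rows 2
[ 0.42735746 -0.27080642  0.06700215] [ 4.31151733 -0.24612978  4.41594223]
```

Emit:
servo_tool(targets=[{"hand": 1, "x": 0, "y": 0.002, "z": 0.002, "roll": 0}, {"hand": 1, "x": 0, "y": 0.002, "z": 0.003, "roll": 0}, {"hand": 1, "x": 0, "y": 0.002, "z": 0.003, "roll": 0}, {"hand": 1, "x": 0, "y": 0.002, "z": 0.003, "roll": 0}])

```text
time: 36.0
tool_pos: [0.4275, -0.2708, 0.0669]
tcp_rot: [2.429, 1.991, -0.0]
wrist_force: [-2.7, 2.3, 17.2]
width: 0.697
grip_force: 34.6
```

Emit:
servo_tool(targets=[{"hand": 1, "x": 0, "y": 0, "z": -0.003, "roll": 0}, {"hand": 0.1, "x": 0, "y": 0, "z": -0.003, "roll": 0}, {"hand": -0.5, "x": 0, "y": 0, "z": -0.003, "roll": 0}, {"hand": -1, "x": 0, "y": 0, "z": -0.003, "roll": 0}, {"hand": -1, "x": 0, "y": 0, "z": -0.003, "roll": 0}, {"hand": -1, "x": 0, "y": 0, "z": -0.003, "roll": 0}, {"hand": -1, "x": 0, "y": 0, "z": -0.06, "roll": 0}, {"hand": -1, "x": 0, "y": 0, "z": -0.14, "roll": 0}, {"hand": -1, "x": 0, "y": 0, "z": -0.22, "roll": 0}, {"hand": -1, "x": 0, "y": 0, "z": -0.28, "roll": 0}])

```text
time: 36.83
tool_pos: [0.4269, -0.2703, 0.2066]
tcp_rot: [2.429, 1.991, 0.0]
wrist_force: [0.2, -0.1, 1.0]
width: 0.999
grip_force: 0.0
```

Emit:
servo_tool(targets=[{"hand": -1, "x": -0.16, "y": 0, "z": 0, "roll": 0}, {"hand": -1, "x": -0.16, "y": 0, "z": 0, "roll": 0}, {"hand": -1, "x": -0.16, "y": 0, "z": 0, "roll": 0}, {"hand": -1, "x": -0.16, "y": 0, "z": 0, "roll": 0}, {"hand": -1, "x": -0.16, "y": 0, "z": 0, "roll": 0}, {"hand": -1, "x": -0.16, "y": 0, "z": 0, "roll": 0}])

```text
time: 37.33
tool_pos: [0.4107, -0.3473, 0.2032]
tcp_rot: [-2.428, -1.99, -0.0]
wrist_force: [1.0, 0.2, 0.2]
width: 1.0
grip_force: 0.0
```

```bash
python3 - <<'E'
from h import *
shot('p5'); prof('p5',.2258); prof('p5',.2258,lats=((.018,.022),(-.022,-.018)))
b=cv2.imread('pics/p5.png'); read=shot('s5','scene')[0][130:280,190:390]
o=np.zeros((384,1024,3),np.uint8); o[:,:512]=b; o[:,512:]=cv2.resize(read,(512,384)); cv2.imwrite('pics/f.png',cv2.resize(o,(800,300)))
E
```

```text
lat 26: edges 208.8 243.1 mid 225.9 width 34.3
lat -26: edges 209.6 243.3 mid 226.4 width 33.8
s = 226.2 mm
lat 20: edges 209.3 243.1 mid 226.2 width 33.8
lat -20: edges 209.8 245.1 mid 227.4 width 35.3
s = 226.8 mm
```

View pics/f.png

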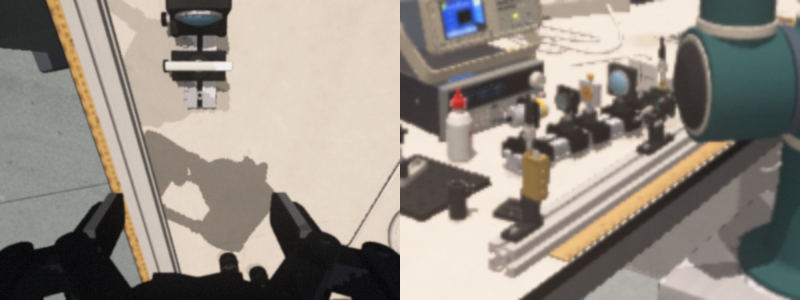

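All four riders are down astride the rail: small lens, pinhole, large lens and screen, in that order along the beam. They measure 51.6, 101.4, 176.0 and 226.2 mm from the laser face. The bottle and loose parts haven't moved and the gripper is clear, so I'm handing it in.

```bash
python3 -c "
from workcell import ticket
print(ticket.finish_job())"
```

```text
the job is handed in; nothing more can be done
None
```

The beam expander is set out and handed in: small lens, pinhole, large lens and screen are seated square on the rail and let go, with measured spacings of 51.6, 49.8, 74.6 and 50.2 mm against the 50, 50, 75 and 50 mm asked.

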